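# Pin the spring-loaded push rod to its fork

### The job

Couple the push rod of the press's pedal linkage to its fork with the longer of the two clevis pins in the wooden block: stand the pin in the hole of the upper ear, then push the spring-loaded rod in gently by its knob until its eye comes under the pin and the pin drops into it, then press it fully home past the spring ball in the lower ear, its collar flat on the fork and the rod's spring pulling on it. Feel for the hole and never force it: do not press the pin hard on the eye, and stop pushing the rod as soon as you feel the pin catch it, for the eye's bronze bush is soft. Leave the short pin, the hex key and the roll of tape where they are.

Things in the scene. Friction and masses are not known exactly. Their poses are not given: they have to be found in the camera images.
- linkage: Press pedal linkage unit, bolted down: grey base plate 216 x 78 x 8 mm with a bright steel fork at one end and a dark spring barrel on a saddle. Origin: on the bench under the middle of the fork's upright bore (z axis). x axis: along the rod from barrel to fork, the way the rod is pushed in. Nothing of the unit is higher than 76 mm.
- fork_top (a point): Middle of the hole's mouth on top of the fork, 76 mm above the bench. Fork: two level ears, 73 x 36 mm, each with a plain 13.5 mm hole; upper ear 56 to 76 mm, lower ear 28 to 40 mm above the bench. They reach 17 mm to -x of the bore and join the fork's back 56 mm to +x of it. Axes as the unit's.
- push_rod: Push rod of the unit, level, 48 mm above the bench; slides along x only. Origin: middle of the flat end face of the round black knob (34 mm across, 26 mm long) at its tail; x axis towards the fork. At rest the origin is at x = -182 mm in the unit's frame. On the rod's front end sits a flat dark steel eye, 14 mm thick, 28 mm wide, that lies between the ears.
- barrel (a point): Middle of the spring barrel (35 mm across, 44 mm long), through which the rod runs. The spring inside drives the rod back to rest when let go: 3 N at rest, 0.18 N more per mm, and about 0.7 N of friction. Travel from rest to the inner stop is 29 mm.
- long_pin: The longer clevis pin, steel, 90 g, 12 mm thick. Origin: middle of the underside of its collar (23 mm across, 5 mm high); z up. Shank 62 mm below it. Stands in either hole of the wooden block. Home in the fork its origin is 76 mm above the bench. Loose fit (1.5 mm play): it drops into the eye by its own weight when the holes line up.
- pin_grip (a point): Middle of the long pin's ribbed round grip, 16 mm across, reaching from 5 to 26 mm above the collar's underside. The short pin has the same grip.
- pin_nose (a point): Tip of the long pin: bullet nose with a 8 mm flat end, tapering over the last 4 mm. Stood in the upper ear over solid metal of the eye, the pin stays up by itself, its nose 21 mm below the top of the fork.
- fork_bore (a point): Point on the fork's bore at the height of the eye (48 mm). The bushed eye has a 13.5 mm hole with 22 mm of solid metal in front of it; it is screwed into the rod and nut-locked at a length that differs each time and is not measured: at rest its hole lies 4 to 24 mm short (-x) of this point, so solid metal lies under the upper ear's hole.
- catch (a point): Spring ball in the side (+y) of the lower ear's hole, 34 mm above the bench, that grips the pin's shank. The pin does not fall past it: dropped through the eye it stops with its nose on the ball, collar some 5 to 20 mm above the fork, and must be pressed down with about 8 to 15 N to pass it, then with less until the collar lands.
- short_pin: The shorter clevis pin, the same but with a 34 mm shank, so that it stands 28 mm lower in the block; too short to reach the lower ear. Origin: middle of the underside of its collar.
- pin_block: Light wooden block, 110 x 48 x 34 mm, fixed to the bench, with two 13.5 mm holes 26 mm deep at x = -28 and +28 mm. Origin: centre of its underside; x axis along its length.
- masking_roll: Green roll of tape, 69 mm across and 21 mm high, lying flat on the bench. Origin: middle of its underside.
- hex_key: Hex key, 83 mm long and 5 mm thick, lying on the bench. Origin: its middle.
Not all that is in view belongs to the job. Leave any blue or purple look-alike of the long_pin alone.

How it is judged:
By the outcome, as a careful person would: the job done as asked, in the order asked, and still so for the second after the job is handed in, with the robot touching nothing.
It also fails if it takes over 72 s, if anything falls off the work surface, if the arm or the gripper's body presses on something with over 40 N, if the wrist force passes 120 N, or if a joint passes its speed limit or range.

### The arm

A 7-joint arm with a two-finger parallel gripper is mounted at the origin on a cart in front of the work surface, level with it; the furniture and walls round the work are solid. World frame = base frame: x ahead of the robot, y to its left, z up, the work surface at z = 0. Lengths are in m, angles in rad, forces in N, time in s.
With the tool pointing down it reaches from about 0.4 to 0.85 m from the base axis. Payload 10.4 kg.
Tool frame: the origin (TCP) lies midway between the tips of the shut fingers; the grasp point (between the pads) lies 19 mm behind it (manip.tcp_to_grasp is the distance from the TCP to the grasp point, in m); x points along the fingers, z is the direction in which the jaws open and shut, and the axes are right-handed (so a half turn about x gives the same grasp; the last joint's range is limited). The gripper opens to 85 mm and grips with 20 to 120 N. Pads are 22 mm wide; open, the fingers measure 114 mm over their backs; the gripper's body (76 mm by 85 mm) begins 54 mm behind the grasp point. The pads swing forward as they close: fully open they stand 13 mm farther back than shut.
Start: joints at [-1.159, 0.332, -0.065, 1.46, 0.022, 1.35, -0.088], TCP at [0.263, 0.567, 0.231] pointing down, gripper open.
Joint ranges: [-2.6, 2.6], [-0.5, 2.12], [-1.47, 1.34], [0.16, 2.42], [-1.27, 4.41], [0.06, 2.06], [-2.6, 2.6]. Speed limits (rad/s): [2.22, 2.22, 2.79, 2.79, 3.14, 3.14, 3.14].

### API

Orientations are given as [roll, pitch, yaw] about the fixed x, y, z axes, in that order (R = Rz(yaw) Ry(pitch) Rx(roll)).
In Python, from plant import manip gives the robot as it stands. The module is installed in compiled form; this text tells all that it offers.
- The arm moves only by the tool carry_out, never from a script. Its argument "deltas" is a list of rows, each a list of 7 numbers: the shift along the tool's x, y, z in units of 0.05 m (1.0 is 0.05 m), then the turn, a rotation vector about the tool's x, y, z in units of 5 degrees (1.0 is 5 degrees), then the opening, from 0 (shut) to 1 (fully open). A call has 1 to 5 rows; each row shifts and turns the pose as measured when the row begins, along the tool's axes as they then stand; what a row does not reach is not made up. A row lasts 1/10 s, in which the tool goes at most 50 mm and 8.59 degrees, less where a joint would pass 70% of its speed; a pose out of reach is approached as far as the arm can. A call with a number of a shift or a turn outside -1 to 1 is refused whole. A call with a gripper value outside its range is refused whole. The fingers move at their own pace and stop on an object; the grip force is fixed at half the most. Time passes only in rows, so rows that do not move let the fingers close. It gives the time, the measured TCP pose, the force and the opening at its end, in the units of the state.
- manip.get_state(): the state, without advancing time (a new reading comes with each control period).
- manip.camera(name): name is "side" or "top"; returns the picture (480x640x3 uint8, red, green, blue); there is no depth.
- manip.calibration(name): a dict with "intrinsics" (3x3 intrinsics, pixels), "rvec" (rotation vector, rad) and "tvec" (3), from world to camera coordinates, as OpenCV has them. Camera axes: x right, y down, z forward; pixel columns grow to the right and rows downward; lengths in m; the calibration is good to about 2 mm. A picture is of the moment at which its call begins. calibration takes no time and is no camera call.
- manip.hand_in(): hands the job in, once; it reports no verdict.
The state is a dict: "time": time; "qpos": joint angles; "joint_velocities": joint speeds; "effort": joint torques, N m; "position": TCP position; "ee_rot": TCP orientation; "wrist_force": force on the tool from outside, world axes, zero at the start; "moment": the same for the moment, N m; "finger_gap": finger opening in m.
Only numpy, scipy, OpenCV 4.12 (cv2) and the standard library are available. Lean on these libraries where they do the work, as an engineer would, in place of code of your own. Each camera call takes 0.05 s, during which the arm holds its last target.

## Working session

There is one attempt and no reset: what is moved stays moved. The work goes in short steps, Python scripts to look and compute and a tool call to move; the robot and the scene stay as the last step left them, time stands still between calls to the robot, and variables do not carry over. Pictures are saved under pics/ and viewed, and the job is handed in when it is done.

Besides the shell and the picture viewer there is one more tool, called in YAML: its name, and indented under it one key for each argument. carry_out: Moves the arm, as the interface text tells. Its arguments: {"type":"object","properties":{"deltas":{"type":"array"}},"required":["deltas"]}

```bash
mkdir -p pics; ls
python3 - <<'E'
from plant import manip
import cv2
s=manip.get_state()
for k,v in s.items(): print(k,v)
print(manip.tcp_to_grasp)
for n in("side","top"):
    c=manip.calibration(n);print(n,c)
    cv2.imwrite(f"pics/{n}0.png",manip.camera(n)[:,:,::-1])
E
```

```text
pics
time 0.0
qpos [-1.15858824  0.33288353 -0.06466239  1.46096053  0.02158805  1.34986791
 -0.08850118]
joint_velocities [ 0.00023753  0.0009769  -0.00020506 -0.00062876 -0.00074859  0.00138816
 -0.00076932]
effort [-8.94226559e-04 -6.25421619e+01  4.86067508e-02 -3.91611207e+01
  1.62138767e-02  9.56249511e-03 -1.39843090e-05]
position [0.26313677 0.56649557 0.23049937]
ee_rot [-3.09525641  1.56937173 -1.95928614]
wrist_force [ 0.58294304  0.01570393 -0.03117085]
moment [-0.02243377  0.01993592  0.00683238]
finger_gap 0.08516919983264873
0.0187
side {'intrinsics': array([[569.54487204,   0.        , 321.22124441],
       [  0.        , 569.54487204, 228.29736514],
       [  0.        ,   0.        ,   1.        ]]), 'rvec': array([ 1.91761442,  0.09082659, -0.02623073]), 'tvec': array([-0.56867276,  0.08079969,  0.90960875])}
top {'intrinsics': array([[502.0560321 ,   0.        , 321.03606008],
       [  0.        , 502.0560321 , 240.10730842],
       [  0.        ,   0.        ,   1.        ]]), 'rvec': array([ 2.11669835, -2.13241069,  0.19790519]), 'tvec': array([0.12696428, 0.58832447, 0.87962087])}
```

View pics/side0.png

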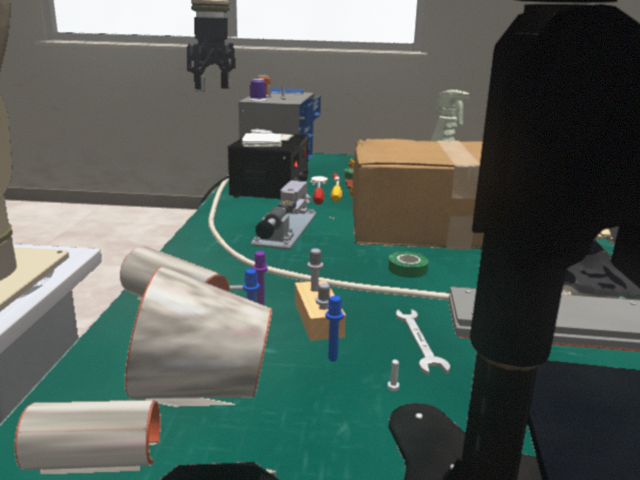

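View pics/top0.png

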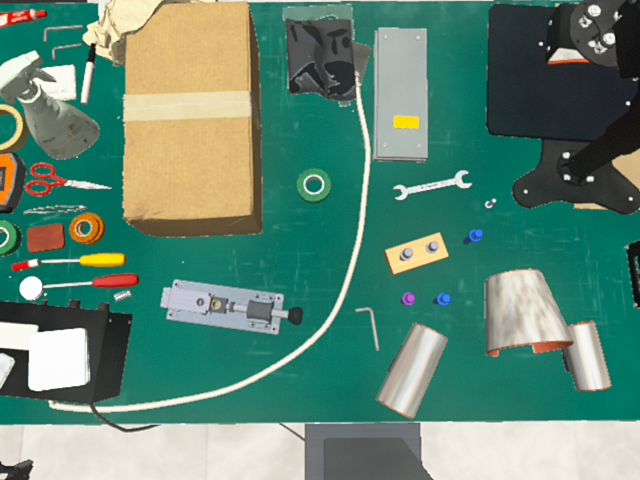

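The side view shows the linkage at about (283,215) and the block at (320,308). A taller grey pin stands at (316,260) and a lower one at (323,290), with blue and purple look-alikes at (250,280), (334,320) and (260,268). In the top view the block is at (417,253) and the linkage at (230,307). I'll enlarge both.

```bash
cat > h.py <<'E'
import numpy as np, cv2
from plant import manip
from scipy.spatial.transform import Rotation as Rn
def cal(n):
    c=manip.calibration(n); R=cv2.Rodrigues(np.array(c['rvec']))[0]; return np.array(c['intrinsics']),R,np.array(c['tvec']).reshape(3)
def proj(n,p):
    K,R,t=cal(n); q=K@(R@np.array(p,float)+t); return q[:2]/q[2]
def ray(n,uv):
    K,R,t=cal(n); d=R.T@np.linalg.solve(K,np.array([uv[0],uv[1],1.])); return -R.T@t,d/np.linalg.norm(d)
def atz(n,uv,z):
    o,d=ray(n,uv); return o+d*(z-o[2])/d[2]
def tri(a,b):
    o1,d1=ray('top',a);o2,d2=ray('side',b)
    A=np.stack([d1,-d2],1);s=np.linalg.lstsq(A,o2-o1,rcond=None)[0]
    p,q=o1+s[0]*d1,o2+s[1]*d2
    return (p+q)/2,np.linalg.norm(p-q)
def crop(src,dst,x0,y0,w,h,f):
    im=cv2.imread(src)[y0:y0+h,x0:x0+w]
    cv2.imwrite(dst,cv2.resize(im,None,fx=f,fy=f,interpolation=cv2.INTER_CUBIC))
E
python3 - <<'E'
from h import *
crop('pics/top0.png','pics/t_link.png',155,265,155,80,5)
crop('pics/top0.png','pics/t_blk.png',370,215,130,100,6)
crop('pics/side0.png','pics/s_link.png',230,165,110,85,7)
crop('pics/side0.png','pics/s_blk.png',230,235,130,130,4)
for n in('side','top'):
    K,R,t=cal(n);print(n,'cam',-R.T@t)
for uv in[(0,0),(640,0),(0,480),(640,480)]:print(atz('top',uv,0))
E
```

```text
side cam [ 0.61982869 -0.78214086  0.40171312]
top cam [0.41719308 0.12375621 0.9729403 ]
[1.1337239  0.81395104 0.        ]
[ 1.12335398 -0.57205892  0.        ]
[0.16209759 0.70678785 0.        ]
[ 0.15358863 -0.45134021  0.        ]
```

View pics/t_link.png

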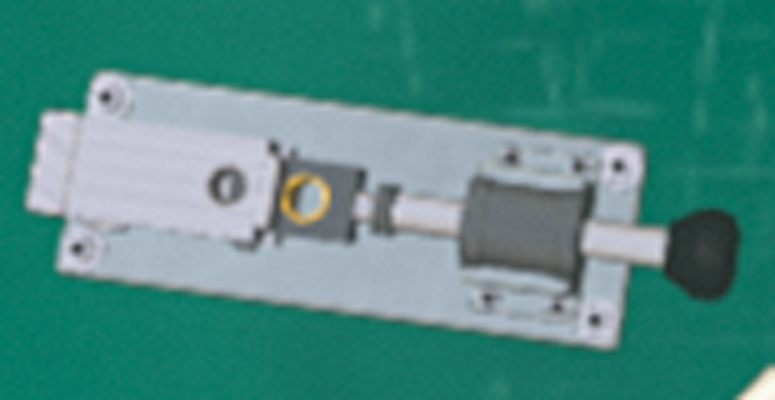

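View pics/t_blk.png

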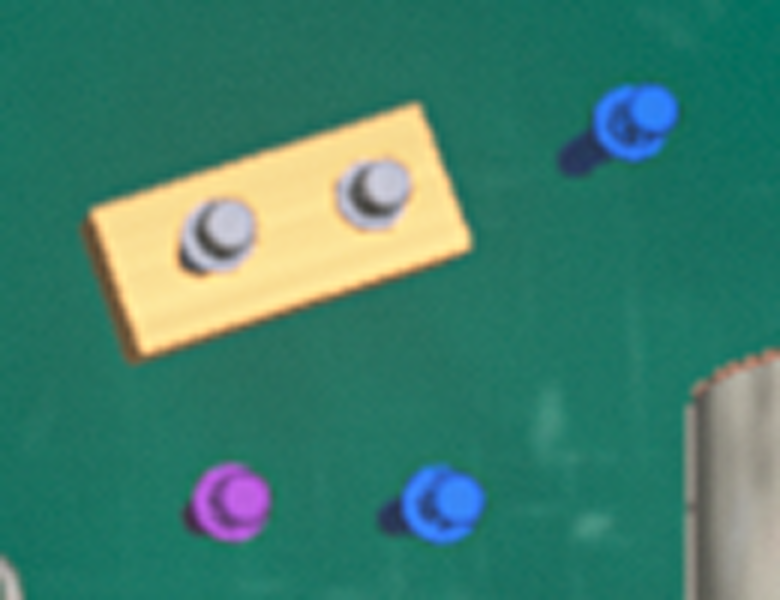

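View pics/s_link.png

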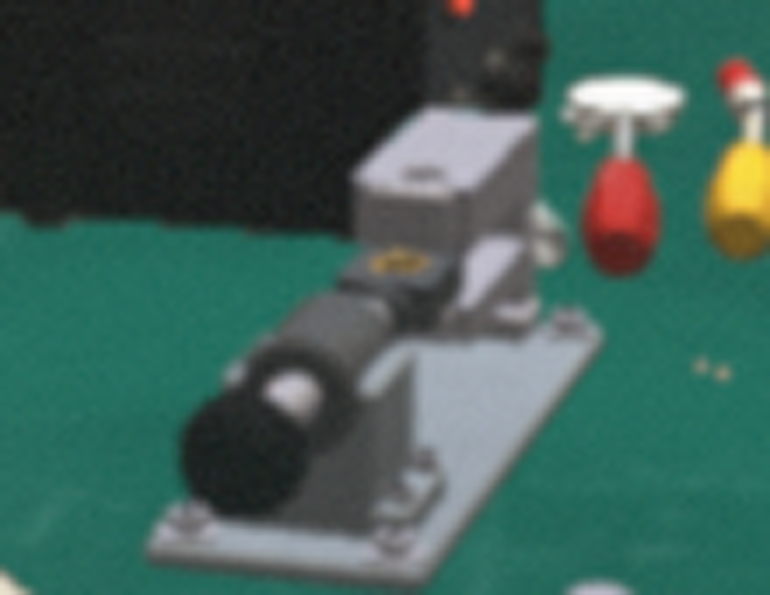

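View pics/s_blk.png

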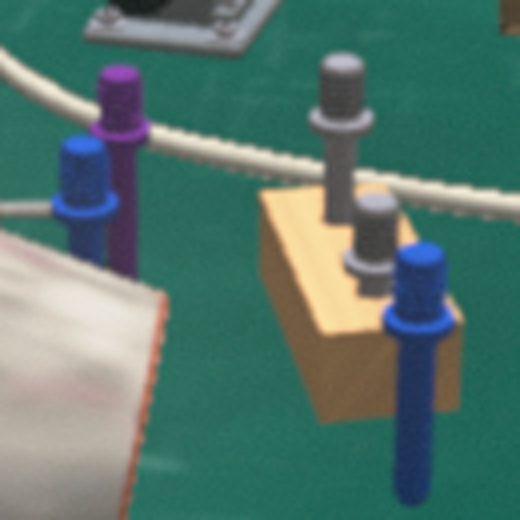

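Run:
```python
from h import *
T=lambda x,y,o,f:(o[0]+x/f,o[1]+y/f)
tl=lambda x,y:T(x,y,(155,265),5); tb=lambda x,y:T(x,y,(370,215),6); sl=lambda x,y:T(x,y,(230,165),7); sb=lambda x,y:T(x,y,(230,235),4)
for n,a,b in[('long top',tb(228,223),sb(342,63)),('short top',tb(386,186),sb(377,204)),('hole',tl(227,185),sl(424,176)),('eye',tl(306,198),sl(401,262)),('knob',tl(703,254),sl(244,450)),
 ('plate c1',tl(100,72),sl(600,333)),('plate c',tl(625,348),sl(150,555)),('plate d',tl(645,147),sl(430,580))]:
    p,e=tri(a,b);print(n,np.round(p,4),'gap',round(e*1e3,1), 'top@z')
print('long @96',atz('top',tb(228,223),.096),'@side',atz('side',sb(342,63),.096))
print('hole @76',atz('top',tl(227,185),.076))
print('eye@55',atz('top',tl(306,198),.055))
for c in[(100,72),(57,270),(618,349),(645,147)]:print('plate',atz('top',tl(*c),.008))
for c in[(92,210),(418,102),(471,245),(138,358)]:print('blk',atz('top',tb(*c),.034))
print('purple top',[atz('top',tb(*c),.06) for c in[(245,497),(455,497),(652,108)]])
s=manip.get_state();print(Rn.from_euler('xyz',s['ee_rot']).as_matrix())
```

```text
long top [ 0.5607 -0.0313  0.0932] gap 3.2 top@z
short top [ 0.5772 -0.0852  0.0643] gap 4.6 top@z
hole [0.4773 0.3389 0.0728] gap 4.2 top@z
eye [0.4737 0.3146 0.0537] gap 4.5 top@z
knob [0.4525 0.1704 0.0468] gap 4.0 top@z
plate c1 [0.5253 0.4059 0.0044] gap 3.8 top@z
plate c [0.42   0.2024 0.0034] gap 6.2 top@z
plate d [0.4964 0.1952 0.0032] gap 6.9 top@z
long @96 [ 0.55865532 -0.03102108  0.096     ] @side [ 0.56275239 -0.0374756   0.096     ]
hole @76 [0.47496308 0.33778398 0.076     ]
eye@55 [0.47140546 0.31392084 0.055     ]
plate [0.52303073 0.40455915 0.008     ]
plate [0.44769761 0.41741204 0.008     ]
plate [0.4166282 0.2040418 0.008    ]
plate [0.49264793 0.19431493 0.008     ]
blk [0.57313394 0.00083976 0.034     ]
blk [ 0.60718032 -0.10392621  0.034     ]
blk [ 0.56106651 -0.11829253  0.034     ]
blk [ 0.52606825 -0.01210671  0.034     ]
purple top [array([ 0.48068272, -0.03921549,  0.06      ]), array([ 0.48021417, -0.10259621,  0.06      ]), array([ 0.59949113, -0.16986142,  0.06      ])]
[[-5.15295759e-04 -9.06928667e-01  4.21283903e-01]
 [-1.21819191e-03  4.21284216e-01  9.06927850e-01]
 [-9.99999125e-01 -4.58685671e-05 -1.32189914e-03]]
```

Run:
```python
from h import *
crop('pics/top0.png','pics/t_pin2.png',395,240,25,25,24)
crop('pics/top0.png','pics/t_hole2.png',182,285,40,30,20)
```

```text
(no output)
```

View pics/t_pin2.png

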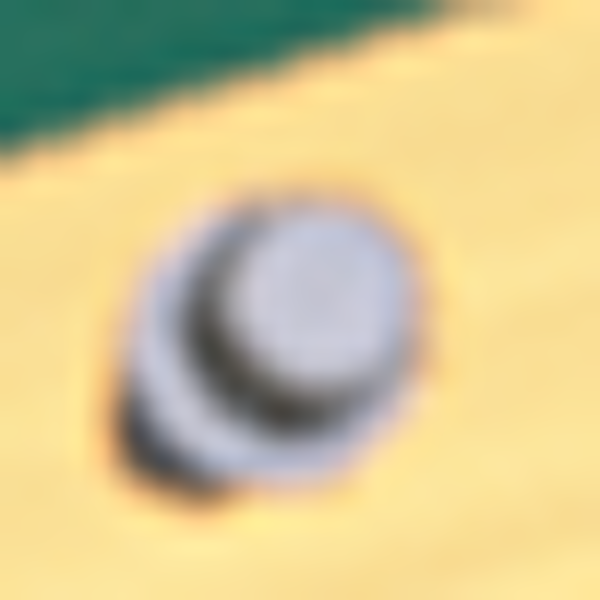

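View pics/t_hole2.png

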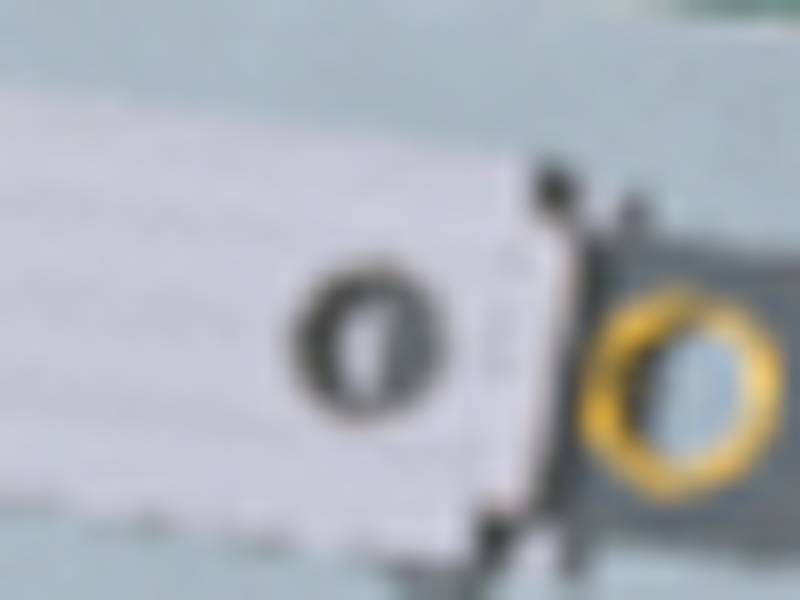

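Run:
```python
from h import *
print('pin top',atz('top',(407.65,252.1),.096),'collar',atz('top',(405.98,253.5),.075))
print('hole',atz('top',(199.98,301.63),.076),'eye',atz('top',(215.68,304.18),.055))
print('side pred hole', proj('side',atz('top',(199.98,301.63),.076)),'pin',proj('side',atz('top',(407.65,252.1),.096)))
```

```text
pin top [ 0.55877933 -0.03040661  0.096     ] collar [ 0.55962554 -0.03097433  0.075     ]
hole [0.47562258 0.33855438 0.076     ] eye [0.47217072 0.31488912 0.055     ]
side pred hole [288.73950342 188.74285463] pin [313.15234662 248.74056328]
```

```bash
cat >> h.py <<'E'
def go(target,jawyaw=None,n=None):
    s=manip.get_state();R=Rn.from_euler('xyz',s['ee_rot']).as_matrix();p=np.array(s['position'])
    d=R.T@(np.array(target)-p)/.05
    jy=np.arctan2(R[1,2],R[0,2])
    if jawyaw is None: jawyaw=jy
    c,s_=np.cos(jawyaw),np.sin(jawyaw)
    Z=np.array([c,s_,0]);X=np.array([0,0,-1.]);Rt=np.stack([X,np.cross(Z,X),Z],1)
    rv=np.degrees(Rn.from_matrix(R.T@Rt).as_rotvec())/5
    m=max(abs(np.linalg.norm(d)),1e-9)
    print('t',round(s['time'],2),'pos',np.round(p,4),'jawyaw',round(np.degrees(jy),1),'F',np.round(s['wrist_force'],2),'gap',round(s['finger_gap'],4))
    print('d units',np.round(d,3),'len',round(m,2),'rot',np.round(rv,2))
E
python3 - <<'E'
from h import *
go((.559,-.031,.15))
E
```

```text
t 0.1 pos [0.2631 0.5665 0.2306] jawyaw 65.1 F [-0.17 -0.01 -0.11] gap 0.0854
d units [  1.623 -10.401  -8.343] len 13.43 rot [ 0.   -0.02  0.  ]
```

carry_out:
  deltas:
    - [0,-0.74,-0.6,0,0,0,0.6]
    - [0,-0.74,-0.6,0,0,0,0.6]
    - [0,-0.74,-0.6,0,0,0,0.6]
    - [0,-0.74,-0.6,0,0,0,0.6]
    - [0,-0.74,-0.6,0,0,0,0.6]

```text
time: 0.6
position: [0.3655, 0.3507, 0.2268]
ee_rot: [2.525, 1.564, -2.61]
wrist_force: [1.6, 0.2, 0.4]
finger_gap: 0.0511
```

carry_out:
  deltas:
    - [0,-0.74,-0.6,0,0,0,0.6]
    - [0,-0.74,-0.6,0,0,0,0.6]
    - [0,-0.74,-0.6,0,0,0,0.6]
    - [0,-0.74,-0.6,0,0,0,0.6]
    - [0,-0.74,-0.6,0,0,0,0.6]

```text
time: 1.1
position: [0.4745, 0.1278, 0.2262]
ee_rot: [2.409, 1.564, -2.725]
wrist_force: [1.0, 1.2, 0.9]
finger_gap: 0.0512
```

```bash
python3 -c "
from h import *
go((.559,-.031,.15))"
```

```text
t 1.1 pos [0.4745 0.1278 0.2262] jawyaw 65.8 F [1.03 1.15 0.88] gap 0.0512
d units [ 1.523 -2.85  -2.198] len 3.91 rot [-0.   -0.06 -0.05]
```

carry_out:
  deltas:
    - [0.2,-0.7,-0.55,0,0,0,0.6]
    - [0.3,-0.7,-0.55,0,0,0,0.6]
    - [0.3,-0.7,-0.55,0,0,0,0.6]
    - [0.2,-0.5,-0.4,0,0,0,0.6]
    - [0,0,0,0,0,0,0.6]

```text
time: 1.6
position: [0.5536, -0.0333, 0.1744]
ee_rot: [2.793, 1.564, -2.35]
wrist_force: [0.1, -0.6, -0.7]
finger_gap: 0.0513
```

```bash
python3 -c "
from h import *
go((.559,-.031,.15))
cv2.imwrite('pics/top1.png',manip.camera('top')[:,:,::-1]);cv2.imwrite('pics/side1.png',manip.camera('side')[:,:,::-1])
crop('pics/side1.png','pics/s1.png',230,100,200,160,4)
"
```

```text
t 1.6 pos [ 0.5536 -0.0333  0.1744] jawyaw 65.3 F [ 0.1  -0.6  -0.67] gap 0.0513
d units [ 0.487 -0.079  0.09 ] len 0.5 rot [-0.   -0.08 -0.03]
```

View pics/s1.png

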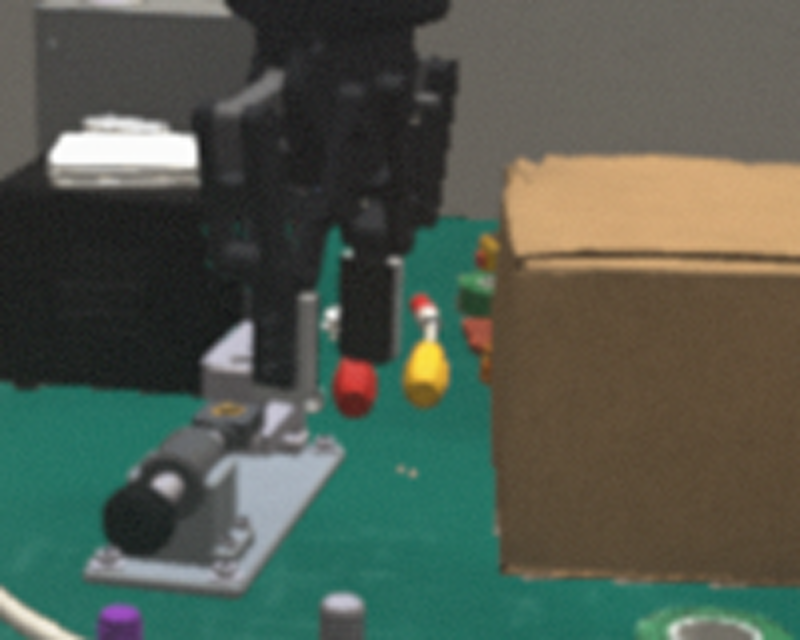

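View pics/top1.png

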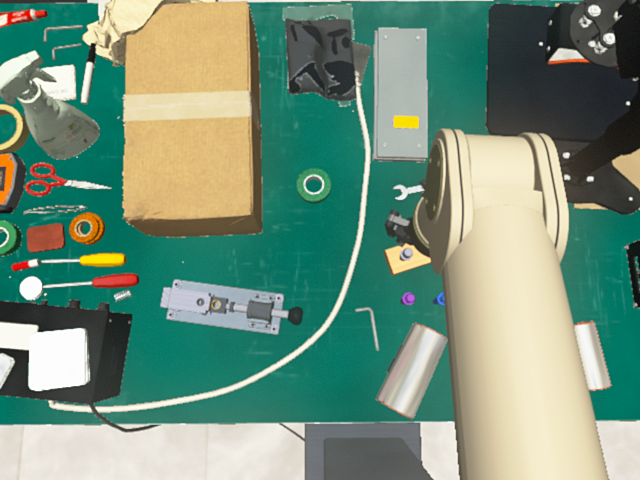

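```bash
python3 -c "
from h import *
s=manip.get_state();p=np.array(s['position'])
for g in (-.0256,0,.0256):print(proj('side',p+np.array([.418,.908,0])*g+[0,0,.004]))
print(proj('side',(.559,-.0306,.096)))
go((.559,-.031,.078))"
```

```text
[301.00859031 196.65967048]
[310.5608546  192.19247102]
[319.61331928 187.9590072 ]
[313.29416324 248.79922893]
t 1.7 pos [ 0.5533 -0.0291  0.1754] jawyaw 65.6 F [-0.73  0.4   0.36] gap 0.0512
d units [ 1.947 -0.126  0.021] len 1.95 rot [-0.   -0.05 -0.03]
```

carry_out:
  deltas:
    - [0.5,-0.15,0.03,0,-0.05,0,0.6]
    - [0.5,0,0,0,0,0,0.6]
    - [0.4,0,0,0,0,0,0.6]
    - [0,0,0,0,0,0,0.6]

```text
time: 2.1
position: [0.561, -0.0237, 0.1051]
ee_rot: [0.38, 1.566, 1.532]
wrist_force: [-1.0, -0.5, 0.3]
finger_gap: 0.0515
```

```bash
python3 -c "
from h import *
go((.5605,-.031,.078))
cv2.imwrite('pics/side2.png',manip.camera('side')[:,:,::-1])
crop('pics/side2.png','pics/s2.png',250,150,150,130,5)
"
```

```text
t 2.1 pos [ 0.561  -0.0237  0.1051] jawyaw 66.0 F [-1.01 -0.5   0.31] gap 0.0515
d units [ 0.542 -0.051 -0.141] len 0.56 rot [ 0.    0.06 -0.02]
```

View pics/s2.png

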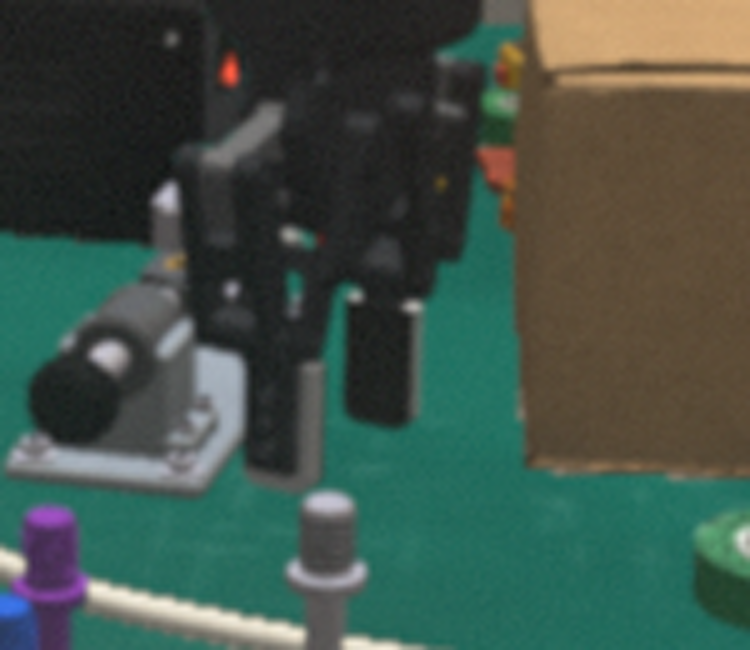

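carry_out:
  deltas:
    - [0,-0.05,-0.15,0,0,0,0.6]
    - [0.3,0,0,0,0,0,0.6]
    - [0.22,0,0,0,0,0,0.6]
    - [0,0,0,0,0,0,0.6]

```text
time: 2.55
position: [0.563, -0.0302, 0.0825]
ee_rot: [-0.402, 1.56, 0.753]
wrist_force: [0.3, -0.6, 0.0]
finger_gap: 0.0512
```

```bash
python3 -c "
from h import *
go((.5605,-.031,.078))
cv2.imwrite('pics/side3.png',manip.camera('side')[:,:,::-1])
crop('pics/side3.png','pics/s3.png',250,150,150,130,5)
"
```

```text
t 2.55 pos [ 0.563  -0.0302  0.0825] jawyaw 66.2 F [ 0.29 -0.6   0.01] gap 0.0512
d units [ 0.09   0.04  -0.036] len 0.1 rot [-0.    0.11  0.05]
```

View pics/s3.png

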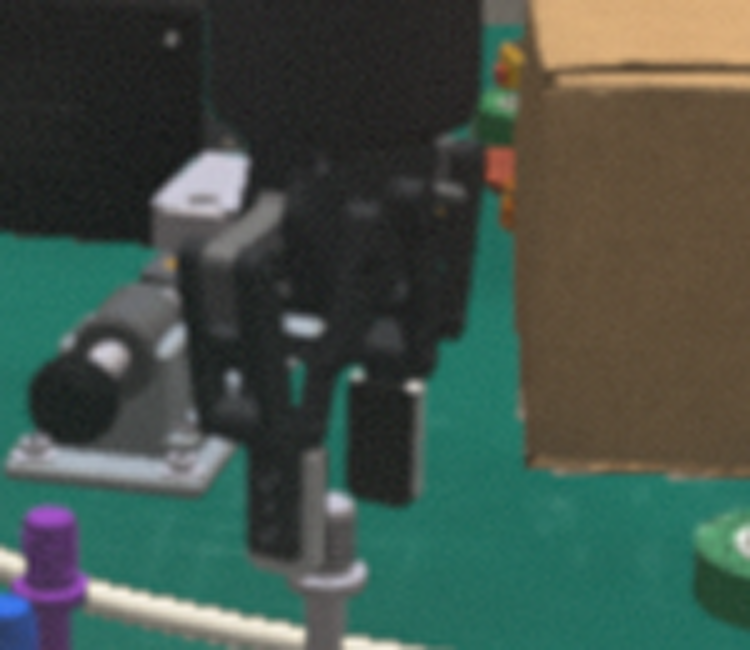

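carry_out:
  deltas:
    - [0.08,0.03,0,0,0.1,0.05,0.6]
    - [0,0,0,0,0,0,0.0]
    - [0,0,0,0,0,0,0.0]
    - [0,0,0,0,0,0,0.0]
    - [0,0,0,0,0,0,0.0]

```text
time: 3.1
position: [0.5624, -0.0295, 0.0796]
ee_rot: [-0.859, 1.57, 0.296]
wrist_force: [-0.1, -0.9, -0.8]
finger_gap: 0.014
```

carry_out:
  deltas:
    - [0,0,0,0,0,0,0.0]
    - [0,0,0,0,0,0,0.0]

```text
time: 3.3
position: [0.5623, -0.0295, 0.0796]
ee_rot: [-0.78, 1.57, 0.375]
wrist_force: [-0.3, 1.0, -1.9]
finger_gap: 0.0133
```

```bash
python3 -c "
from h import *
go((.5605,-.031,.078))
print(manip.get_state()['wrist_force'],manip.get_state()['moment'])
cv2.imwrite('pics/side4.png',manip.camera('side')[:,:,::-1])
crop('pics/side4.png','pics/s4.png',250,150,150,130,5)
"
```

```text
t 3.3 pos [ 0.5623 -0.0295  0.0796] jawyaw 66.2 F [-0.3   1.01 -1.91] gap 0.0133
d units [ 0.032  0.021 -0.041] len 0.06 rot [-0.    0.01  0.01]
[-0.30069927  1.01008008 -1.91144187] [ 0.03214564  0.0261356  -0.02263293]
```

View pics/s4.png

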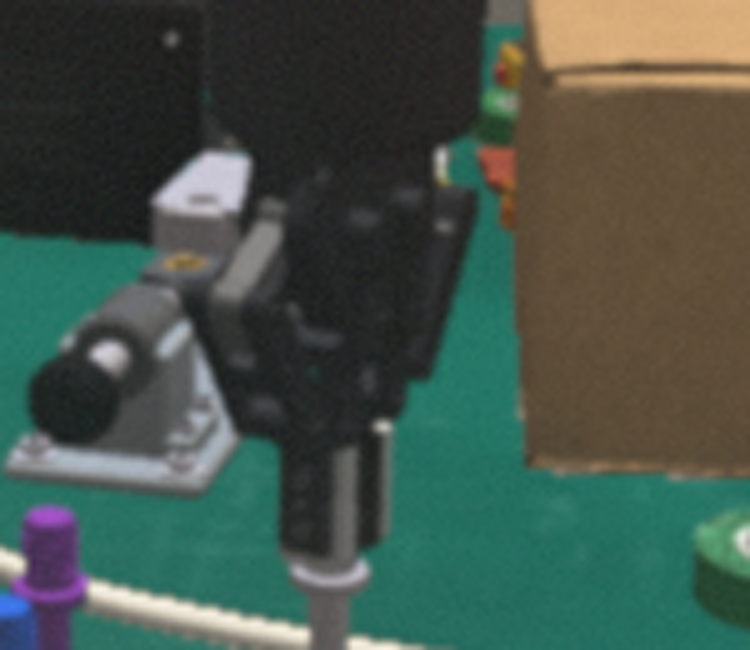

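carry_out:
  deltas:
    - [-0.3,0,0,0,0,0,0.0]
    - [-0.6,0,0,0,0,0,0.0]
    - [-0.6,0,0,0,0,0,0.0]
    - [-0.5,0,0,0,0,0,0.0]
    - [0,0,0,0,0,0,0.0]

```text
time: 3.85
position: [0.562, -0.0301, 0.187]
ee_rot: [-1.227, 1.57, -0.073]
wrist_force: [-0.6, 0.4, -1.1]
finger_gap: 0.0133
```

```bash
python3 -c "
from h import *
go((.5623+.4756-.5592,-.0295+.3386+.0307,.180))
print(manip.get_state()['wrist_force'],manip.get_state()['moment'])
cv2.imwrite('pics/side5.png',manip.camera('side')[:,:,::-1])
crop('pics/side5.png','pics/s5.png',250,100,150,150,5)
"
```

```text
t 3.85 pos [ 0.562  -0.0301  0.187 ] jawyaw 66.1 F [-0.56  0.36 -1.06] gap 0.0133
d units [0.138 4.519 6.089] len 7.58 rot [-0.    0.    0.01]
[-0.55851218  0.35529401 -1.05675709] [-0.01916863 -0.09767471 -0.0554339 ]
```

View pics/s5.png

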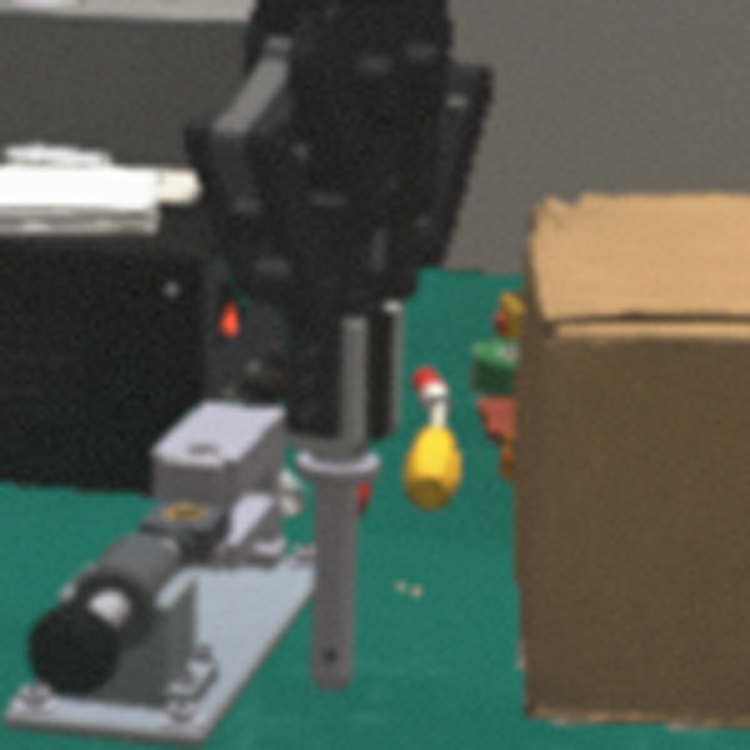

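```bash
python3 -c "
from h import *
for z in(.1774,.1154):
  p=proj('side',(.562,-.0301,z)); print(p,(p+.5-[250,100])*5-.5)
"
```

```text
[316.7548469  194.05913734] [335.77423452 472.2956867 ]
[315.7279651  236.08082933] [330.63982552 682.40414664]
```

carry_out:
  deltas:
    - [0,0.4,0.5,0,0,0,0.0]
    - [0,0.55,0.74,0,0,0,0.0]
    - [0,0.55,0.74,0,0,0,0.0]
    - [0,0.55,0.74,0,0,0,0.0]
    - [0,0.55,0.74,0,0,0,0.0]

```text
time: 4.4
position: [0.5116, 0.1786, 0.1836]
ee_rot: [-3.138, 1.566, -1.999]
wrist_force: [0.3, 0.6, -0.2]
finger_gap: 0.0131
```

```bash
python3 -c "
from h import *
go((.4785,.3397,.180))
"
```

```text
t 4.4 pos [0.5116 0.1786 0.1836] jawyaw 65.3 F [ 0.3   0.57 -0.19] gap 0.0131
d units [0.06 1.95 2.65] len 3.29 rot [ 0.   -0.05  0.  ]
```

carry_out:
  deltas:
    - [0,0.55,0.74,0,0,0,0.0]
    - [0,0.55,0.74,0,0,0,0.0]
    - [0,0.5,0.7,0,0,0,0.0]
    - [0,0.2,0.3,0,0,0,0.0]
    - [0,0,0,0,0,0,0.0]

```text
time: 4.9
position: [0.4735, 0.3412, 0.1792]
ee_rot: [2.582, 1.561, -2.552]
wrist_force: [0.5, -0.1, -1.0]
finger_gap: 0.0136
```

```bash
python3 -c "
from h import *
go((.4785,.3397,.1635))
"
```

```text
t 4.9 pos [0.4735 0.3412 0.1792] jawyaw 65.8 F [ 0.51 -0.08 -1.03] gap 0.0136
d units [ 0.314 -0.106  0.016] len 0.33 rot [-0.   -0.1  -0.06]
```

carry_out:
  deltas:
    - [0.28,-0.1,0.02,0,-0.1,-0.06,0.0]
    - [0,0,0,0,0,0,0.0]

```text
time: 5.1
position: [0.4778, 0.339, 0.1636]
ee_rot: [2.893, 1.569, -2.241]
wrist_force: [-0.2, 0.1, -1.0]
finger_gap: 0.013
```

```bash
python3 -c "
from h import *
go((.4785,.3397,.1635))
for n in('top','side'): cv2.imwrite(f'pics/{n}6.png',manip.camera(n)[:,:,::-1])
crop('pics/side6.png','pics/s6.png',240,110,110,110,6)
crop('pics/top6.png','pics/t6.png',155,240,155,105,5)
p=manip.get_state()['position'];q=[p[0],p[1],p[2]-.0716];print(proj('side',q),(proj('side',q)+.5-[240,110])*6-.5)
"
```

```text
t 5.1 pos [0.4778 0.339  0.1636] jawyaw 65.9 F [-0.23  0.14 -1.01] gap 0.013
d units [ 0.002 -0.008  0.018] len 0.02 rot [-0.   -0.02 -0.01]
[290.2906997  180.10249536] [304.24419817 423.11497214]
```

View pics/s6.png

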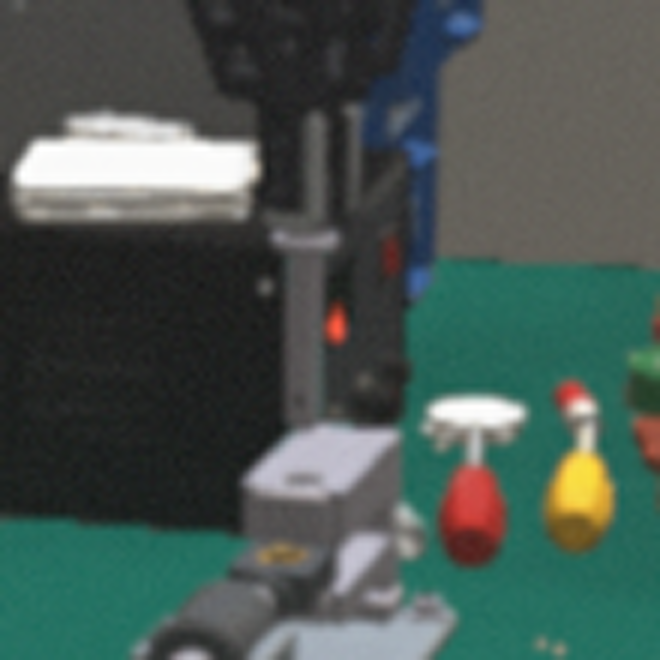

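View pics/t6.png

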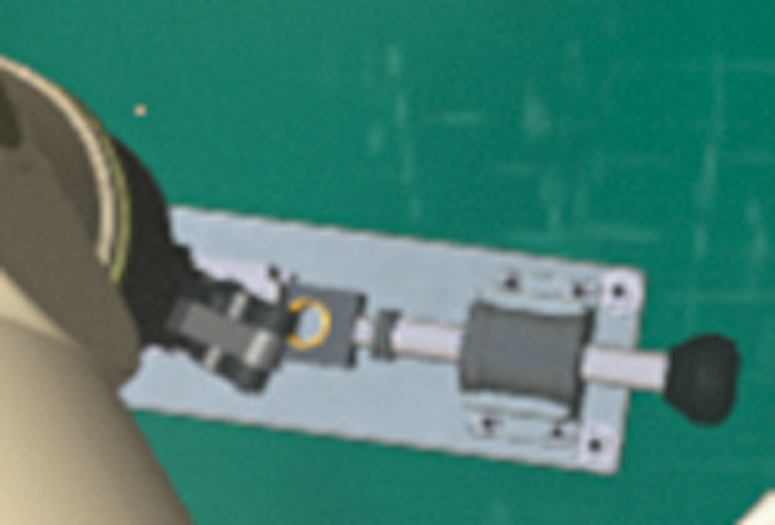

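carry_out:
  deltas:
    - [0.2,-0.01,0.02,0,0,0,0.0]
    - [0.06,0,0,0,0,0,0.0]

```text
time: 5.4
position: [0.4803, 0.3395, 0.1533]
ee_rot: [-0.551, 1.569, 0.597]
wrist_force: [-1.0, 0.2, -0.1]
finger_gap: 0.0135
```

```bash
python3 -c "
from h import *
go((.4785,.3397,.14))
"
```

```text
t 5.4 pos [0.4803 0.3395 0.1533] jawyaw 65.7 F [-1.01  0.19 -0.07] gap 0.0135
d units [ 0.267  0.036 -0.012] len 0.27 rot [-0.    0.02  0.01]
```

carry_out:
  deltas:
    - [0,0.035,-0.01,0,0,0,0.0]
    - [0,0,0,0,0,0,0.0]

```text
time: 5.6
position: [0.4785, 0.3391, 0.153]
ee_rot: [-0.681, 1.569, 0.465]
wrist_force: [-0.4, 0.5, -0.4]
finger_gap: 0.0135
```

```bash
python3 -c "
from h import *
go((.4785,.3397,.14))
"
```

```text
t 5.6 pos [0.4785 0.3391 0.153 ] jawyaw 65.7 F [-0.36  0.49 -0.45] gap 0.0135
d units [0.26  0.005 0.011] len 0.26 rot [-0.    0.01  0.01]
```

carry_out:
  deltas:
    - [0.06,0.005,0.01,0,0,0,0.0]
    - [0.06,0,0,0,0,0,0.0]
    - [0,0,0,0,0,0,0.0]

```text
time: 5.9
position: [0.4786, 0.3398, 0.147]
ee_rot: [-0.575, 1.569, 0.572]
wrist_force: [-0.1, 1.1, -2.1]
finger_gap: 0.0136
```

carry_out:
  deltas:
    - [0.05,0,0,0,0,0,0.0]
    - [0.04,0,0,0,0,0,0.0]

```text
time: 6.1
position: [0.4787, 0.34, 0.1424]
ee_rot: [-0.539, 1.568, 0.607]
wrist_force: [0.4, -0.2, -1.6]
finger_gap: 0.0131
```

carry_out:
  deltas:
    - [0.06,0,0,0,0,0,0.0]
    - [0.06,0,0,0,0,0,0.0]
    - [0,0,0,0,0,0,0.0]

```text
time: 6.4
position: [0.4785, 0.3399, 0.1355]
ee_rot: [-0.572, 1.569, 0.574]
wrist_force: [-0.1, -0.2, -0.4]
finger_gap: 0.0136
```

```bash
python3 -c "
from h import *
go((.4785,.3397,.129))
cv2.imwrite('pics/side7.png',manip.camera('side')[:,:,::-1])
crop('pics/side7.png','pics/s7.png',240,130,110,90,7)
"
```

```text
t 6.4 pos [0.4785 0.3399 0.1355] jawyaw 65.7 F [-0.06 -0.22 -0.45] gap 0.0136
d units [ 0.129 -0.001 -0.003] len 0.13 rot [-0.    0.02  0.01]
```

View pics/s7.png

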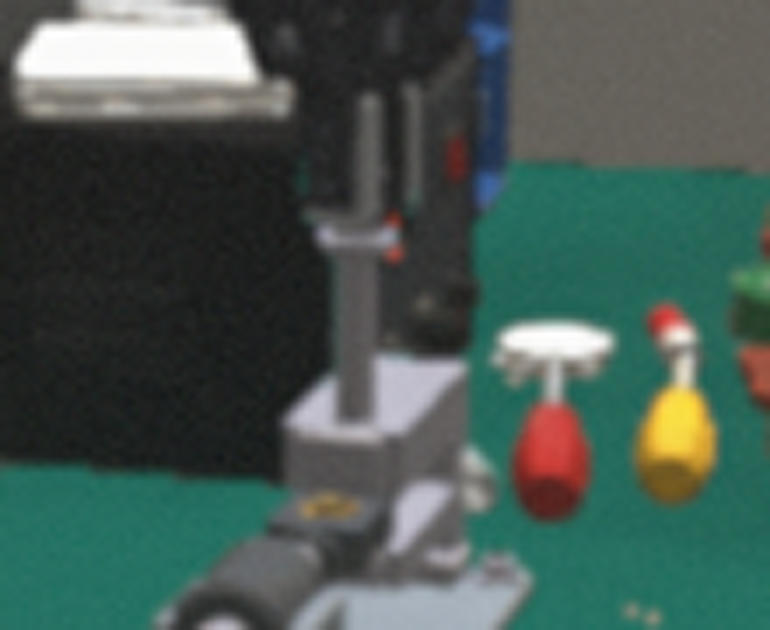

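The pin's shank enters the hole at (357,415) in the crop, with no force felt. I'll lower it on in small steps.

carry_out:
  deltas:
    - [0.06,0,0,0,0,0,0.0]
    - [0.03,0,0,0,0,0,0.0]

```text
time: 6.65
position: [0.4788, 0.34, 0.1312]
ee_rot: [-0.536, 1.568, 0.61]
wrist_force: [0.2, -0.0, -1.6]
finger_gap: 0.0136
```

carry_out:
  deltas:
    - [0.03,0,0,0,0,0,0.0]

```text
time: 6.75
position: [0.4788, 0.34, 0.1296]
ee_rot: [-0.52, 1.568, 0.627]
wrist_force: [0.0, -0.2, -1.3]
finger_gap: 0.0134
```

carry_out:
  deltas:
    - [0,0,0,0,0,0,0.2]
    - [0,0,0,0,0,0,0.4]
    - [0,0,0,0,0,0,0.5]
    - [0,0,0,0,0,0,0.5]

```text
time: 7.15
position: [0.479, 0.3402, 0.1298]
ee_rot: [-0.516, 1.567, 0.631]
wrist_force: [-0.2, -0.7, 0.1]
finger_gap: 0.0424
```

```bash
python3 -c "
from h import *
go((.4785,.3397,.129))
cv2.imwrite('pics/side8.png',manip.camera('side')[:,:,::-1])
crop('pics/side8.png','pics/s8.png',240,130,110,90,7)
"
```

```text
t 7.15 pos [0.479  0.3402 0.1298] jawyaw 65.7 F [-0.22 -0.74  0.08] gap 0.0424
d units [ 0.016  0.006 -0.014] len 0.02 rot [-0.    0.03  0.02]
```

View pics/s8.png

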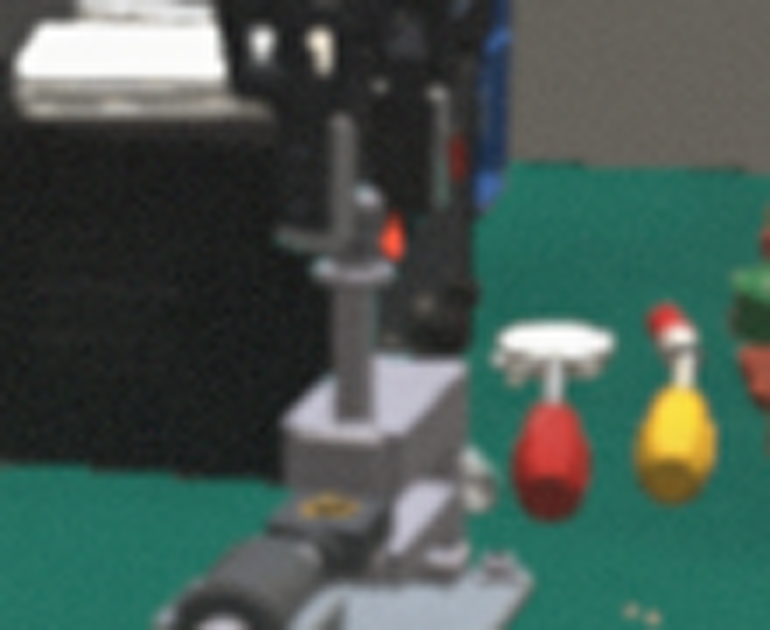

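carry_out:
  deltas:
    - [-0.3,0,0,0,0,0,0.5]
    - [-0.5,0,0,0,0,0,0.5]
    - [-0.5,0,0,0,0,0,0.5]
    - [0,0,0,0,0,0,0.5]

```text
time: 7.6
position: [0.479, 0.3399, 0.2001]
ee_rot: [-0.555, 1.567, 0.592]
wrist_force: [0.2, 0.9, -0.1]
finger_gap: 0.0427
```

```bash
python3 -c "
from h import *
go((.4465,.1198,.19),np.radians(81.7))
print(proj('side',(.4785,.34,.117)))
cv2.imwrite('pics/side9.png',manip.camera('side')[:,:,::-1])
crop('pics/side9.png','pics/s9.png',240,130,110,90,7)
print(atz('top',(330,310),0),atz('top',(300,350),0))
"
```

```text
t 7.6 pos [0.479  0.3399 0.2001] jawyaw 65.7 F [ 0.16  0.87 -0.08] gap 0.0427
d units [ 0.191 -1.222 -4.28 ] len 4.45 rot [-3.2   0.03  0.03]
[290.37070417 169.19811277]
[0.46272628 0.1063266  0.        ] [0.38803221 0.16394561 0.        ]
```

View pics/s9.png

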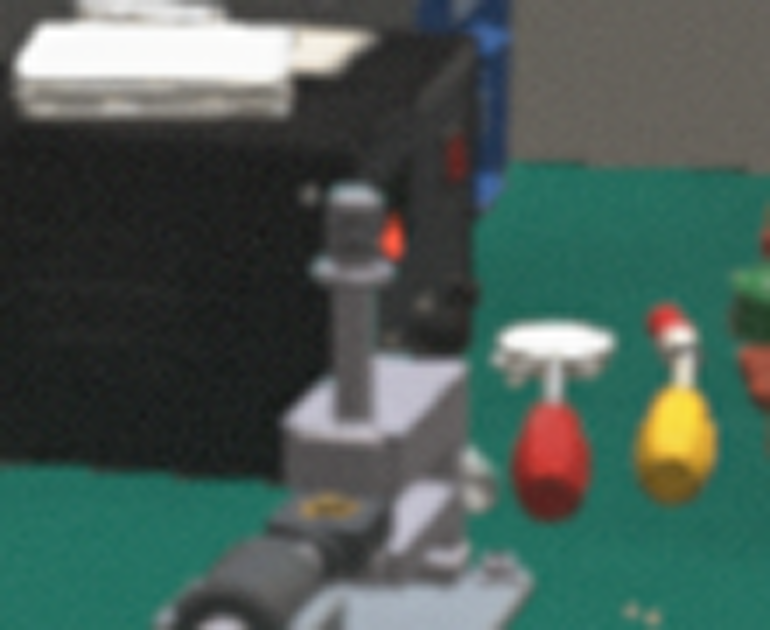

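carry_out:
  deltas:
    - [0,-0.24,-0.86,0,0,0,0.3]
    - [0,-0.24,-0.86,0,0,0,0.0]
    - [0,-0.24,-0.86,0,0,0,0.0]
    - [0,-0.24,-0.86,0,0,0,0.0]
    - [0,-0.24,-0.86,0,0,0,0.0]

```text
time: 8.15
position: [0.4421, 0.1178, 0.1965]
ee_rot: [0.622, 1.569, 1.779]
wrist_force: [1.3, -1.1, -0.0]
finger_gap: -0.0002
```

carry_out:
  deltas:
    - [0,0,0,-1,0,0,0.0]
    - [0,0,0,-1,0,0,0.0]
    - [0,0,0,-1,0,0,0.0]
    - [0,0,0,-0.2,0,0,0.0]

```text
time: 8.55
position: [0.4405, 0.1095, 0.1963]
ee_rot: [0.939, 1.568, 2.374]
wrist_force: [-0.3, 0.3, -0.5]
finger_gap: -0.0003
```

```bash
python3 -c "
from h import *
go((.4465,.1198,.10),np.radians(81.7))
"
```

```text
t 8.55 pos [0.4405 0.1095 0.1963] jawyaw 82.2 F [-0.29  0.33 -0.48] gap -0.0003
d units [ 1.926 -0.094  0.217] len 1.94 rot [ 0.1   0.02 -0.02]
```

carry_out:
  deltas:
    - [0.8,-0.1,0,0,0,0,0.0]
    - [0.8,0,0,0,0,0,0.0]
    - [0.8,0,0,0,0,0,0.0]
    - [0.5,0,0,0,0,0,0.0]
    - [0,0,0,0,0,0,0.0]

```text
time: 9.05
position: [0.4462, 0.1101, 0.0478]
ee_rot: [-0.269, 1.567, 1.158]
wrist_force: [-0.9, -0.1, 0.3]
finger_gap: 0.0003
```

```bash
python3 -c "
from h import *
go((.4480,.13,.034),np.radians(81.7))
for n in('top','side'): cv2.imwrite(f'pics/{n}10.png',manip.camera(n)[:,:,::-1])
crop('pics/side10.png','pics/s10.png',210,120,130,110,6)
crop('pics/top10.png','pics/t10.png',155,240,200,105,4)
"
```

```text
t 9.05 pos [0.4462 0.1101 0.0478] jawyaw 81.8 F [-0.86 -0.12  0.31] gap 0.0003
d units [0.277 0.022 0.397] len 0.49 rot [0.01 0.04 0.01]
```

View pics/s10.png

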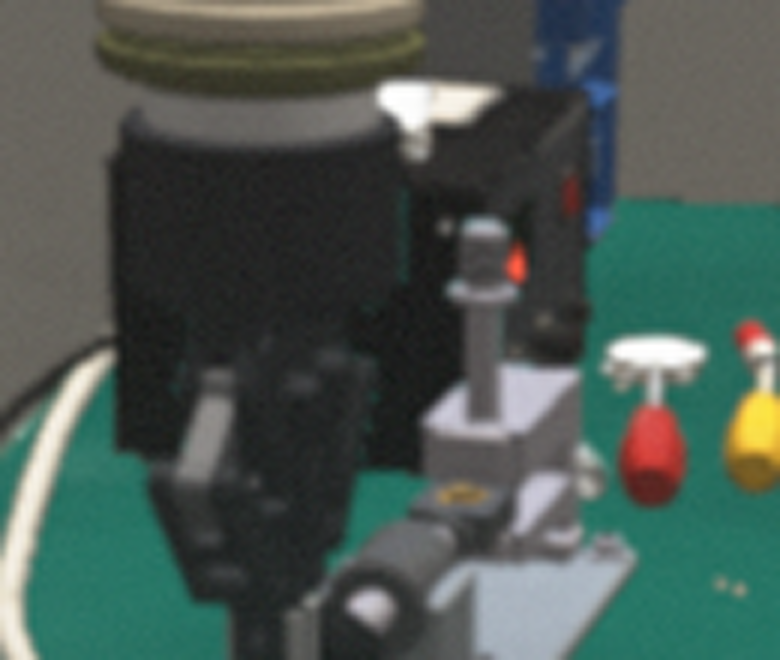

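View pics/t10.png

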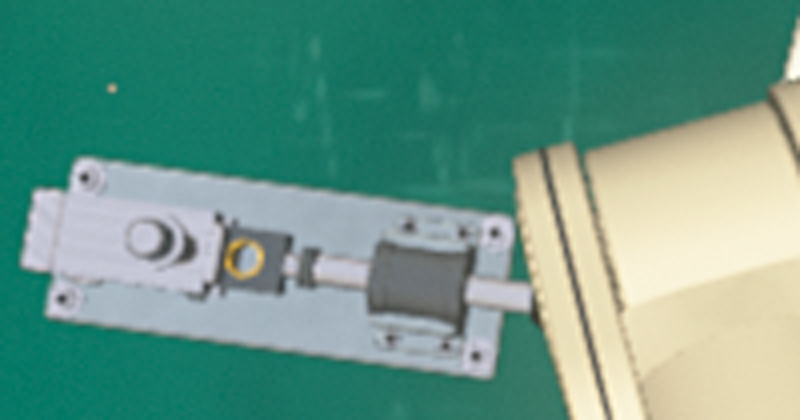

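carry_out:
  deltas:
    - [0.14,0,0.2,0,0,0,0.0]
    - [0,0,0.2,0,0,0,0.0]
    - [0,0,0.1,0,0,0,0.0]
    - [0,0,0,0,0,0,0.0]

```text
time: 9.55
position: [0.4553, 0.1401, 0.0482]
ee_rot: [-0.767, 1.555, 0.66]
wrist_force: [-0.5, -0.2, -0.3]
finger_gap: 0.0001
```

```bash
cat >> h.py <<'E'
def look(k):
    s=manip.get_state()
    for n in('top','side'): cv2.imwrite(f'pics/{n}{k}.png',manip.camera(n)[:,:,::-1])
    a=cv2.imread(f'pics/side{k}.png')[130:220,240:340];b=cv2.imread(f'pics/top{k}.png')[265:345,155:300]
    a=cv2.resize(a,None,fx=4,fy=4,interpolation=cv2.INTER_CUBIC);b=cv2.resize(b,(int(145*2.75),int(80*2.75)),interpolation=cv2.INTER_CUBIC)
    c=np.zeros((360,800,3),np.uint8);c[:360,:400]=a;c[:b.shape[0],401:401+b.shape[1]]=b[:,:399]
    cv2.imwrite(f'pics/c{k}.png',c)
    u=np.array([.144,.99,0]);p=np.array(s['position'])
    print('t',round(s['time'],2),'pos',np.round(p,4),'along',round(float((p-[.4785,.3395,0])@u)*1e3,1),'F',np.round(s['wrist_force'],1),'Fu',round(float(np.array(s['wrist_force'])@u),1))
E
python3 -c "
from h import *
look(11);go((.4502,.145,.041),np.radians(81.7))
"
```

```text
t 9.55 pos [0.4553 0.1401 0.0482] along -200.7 F [-0.5 -0.2 -0.3] Fu -0.2
t 9.65 pos [0.4551 0.1392 0.048 ] jawyaw 81.7 F [-0.48 -0.85  0.92] gap 0.0001
d units [0.14  0.115 0.1  ] len 0.21 rot [0.01 0.12 0.12]
```

View pics/c11.png

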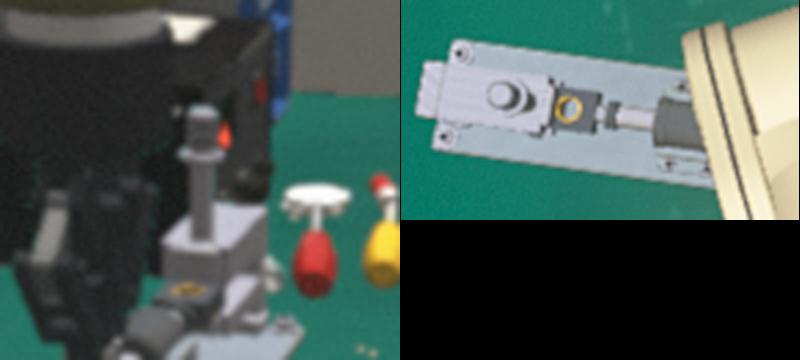

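carry_out:
  deltas:
    - [0.14,0.11,0,0,0.1,0.1,0.0]
    - [0,0,0,0,0,0,0.0]

```text
time: 9.85
position: [0.4493, 0.1397, 0.0406]
ee_rot: [-0.684, 1.569, 0.742]
wrist_force: [0.1, 0.2, -0.1]
finger_gap: 0.0
```

```bash
python3 -c "
from h import *
go((.4502,.145,.041),np.radians(81.7))
"
```

```text
t 9.85 pos [0.4493 0.1397 0.0406] jawyaw 81.7 F [ 0.12  0.16 -0.11] gap 0.0
d units [-0.008 -0.003  0.108] len 0.11 rot [-0.    0.02  0.01]
```

Now I'll creep to contact along tool z.

carry_out:
  deltas:
    - [0,0,0.05,0,0,0,0.0]
    - [0,0,0.04,0,0,0,0.0]

```text
time: 10.05
position: [0.4496, 0.1437, 0.0403]
ee_rot: [-0.621, 1.57, 0.804]
wrist_force: [0.1, 0.5, -1.1]
finger_gap: 0.0005
```

carry_out:
  deltas:
    - [0,0,0.04,0,0,0,0.0]
    - [0,0,0.04,0,0,0,0.0]

```text
time: 10.25
position: [0.4502, 0.1472, 0.0403]
ee_rot: [-2.15, 1.571, -0.726]
wrist_force: [-2.2, -3.9, 2.9]
finger_gap: -0.0002
```

```bash
python3 -c "
from h import *
look(12)
"
```

```text
t 10.25 pos [0.4502 0.1472 0.0403] along -194.5 F [-2.2 -3.9  2.9] Fu -4.2
```

View pics/c12.png

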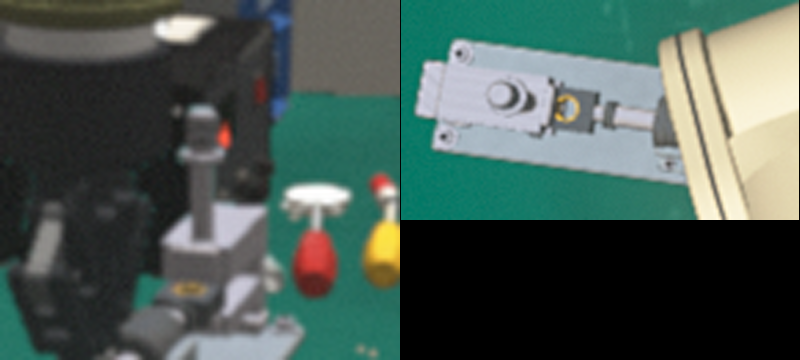

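carry_out:
  deltas:
    - [0,0,0.06,0,0,0,0.0]
    - [0,0,0.06,0,0,0,0.0]
    - [0,0,0.06,0,0,0,0.0]

```text
time: 10.65
position: [0.4511, 0.1542, 0.0403]
ee_rot: [2.73, 1.568, -2.131]
wrist_force: [-2.6, -6.2, 5.1]
finger_gap: 0.0001
```

```bash
python3 -c "
from h import *
look(13)
"
```

```text
t 10.65 pos [0.4511 0.1542 0.0403] along -187.4 F [-2.6 -6.2  5.1] Fu -6.5
```

View pics/c13.png

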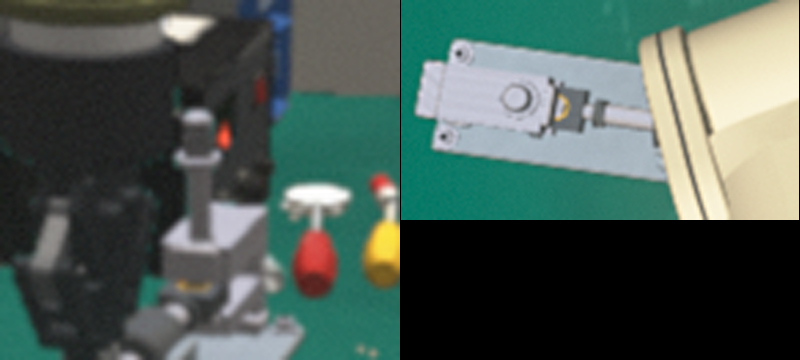

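carry_out:
  deltas:
    - [0,0,0.06,0,0,0,0.0]
    - [0,0,0.06,0,0,0,0.0]
    - [0,0,0.06,0,0,0,0.0]

```text
time: 11.05
position: [0.452, 0.1607, 0.0403]
ee_rot: [2.69, 1.564, -2.173]
wrist_force: [-2.4, -6.5, 5.8]
finger_gap: -0.0004
```

```bash
python3 -c "
from h import *
look(14)
"
```

```text
t 11.05 pos [0.452  0.1607 0.0403] along -180.9 F [-2.4 -6.5  5.8] Fu -6.8
```

View pics/c14.png

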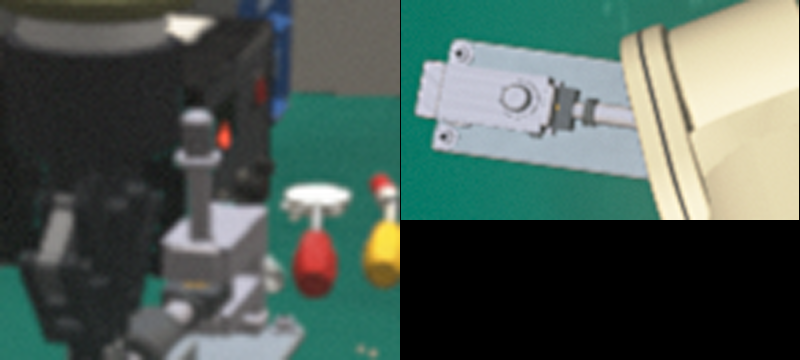

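carry_out:
  deltas:
    - [-0.02,0,0.05,0,0,0,0.0]
    - [-0.01,0,0.04,0,0,0,0.0]

```text
time: 11.35
position: [0.452, 0.1626, 0.0407]
ee_rot: [2.725, 1.56, -2.14]
wrist_force: [0.5, -6.9, -0.3]
finger_gap: 0.0002
```

```bash
python3 -c "
from h import *
look(15)
"
```

```text
t 11.35 pos [0.452  0.1626 0.0407] along -178.9 F [ 0.5 -6.9 -0.3] Fu -6.8
```

View pics/c15.png

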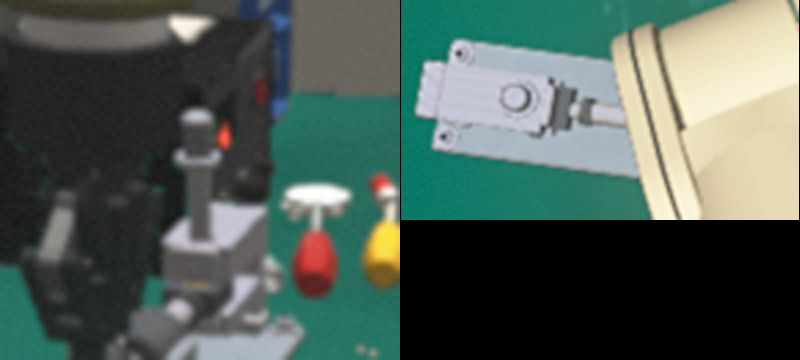

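carry_out:
  deltas:
    - [0,0,0.05,0,0,0,0.0]
    - [0,0,0.05,0,0,0,0.0]

```text
time: 11.65
position: [0.4525, 0.1652, 0.0405]
ee_rot: [2.724, 1.557, -2.143]
wrist_force: [-2.1, -6.9, 5.0]
finger_gap: 0.0001
```

```bash
python3 -c "
from h import *
look(16)
"
```

```text
t 11.65 pos [0.4525 0.1652 0.0405] along -176.3 F [-2.1 -6.9  5. ] Fu -7.2
```

View pics/c16.png

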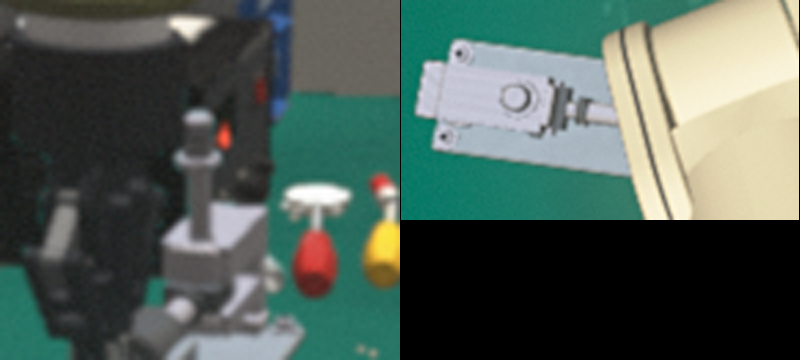

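```bash
cat >> h.py <<'E'
def chk(k,ref=16):
    s=manip.get_state();im=manip.camera('side')[:,:,::-1];cv2.imwrite(f'pics/side{k}.png',im)
    r=cv2.imread(f'pics/side{ref}.png');a=r[155:175,280:300].astype(int);b=im[155:175,280:300].astype(int)
    u=np.array([.144,.99,0]);p=np.array(s['position'])
    print('t',round(s['time'],2),'along',round(float((p-[.4785,.3395,0])@u)*1e3,1),'z',round(p[2],4),'F',np.round(s['wrist_force'],1),'pindiff',round(np.abs(a-b).mean(),1))
E
echo
```

carry_out:
  deltas:
    - [-0.01,0,0.05,0,0,0,0.0]

```text
time: 11.85
position: [0.4526, 0.1664, 0.0407]
ee_rot: [2.727, 1.555, -2.141]
wrist_force: [-0.3, -7.3, -2.4]
finger_gap: -0.0001
```

```bash
python3 -c "
from h import *
chk(17)"
```

```text
t 11.85 along -175.1 z 0.0407 F [-0.3 -7.3 -2.4] pindiff 2.5
```

carry_out:
  deltas:
    - [-0.01,0,0.05,0,0,0,0.0]

```text
time: 12.0
position: [0.4527, 0.1676, 0.0407]
ee_rot: [2.737, 1.553, -2.132]
wrist_force: [-0.7, -7.9, -0.1]
finger_gap: -0.0004
```

```bash
python3 -c "
from h import *
chk(18)"
```

```text
t 12.0 along -173.9 z 0.0407 F [-0.7 -7.9 -0.1] pindiff 7.1
```

```bash
python3 -c "
from h import *
a=[cv2.resize(cv2.imread(f'pics/side{k}.png')[145:205,265:315],None,fx=7,fy=7,interpolation=cv2.INTER_CUBIC) for k in(16,18)]
cv2.imwrite('pics/cmp18.png',np.hstack(a))"
```

```text
(no output)
```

View pics/cmp18.png

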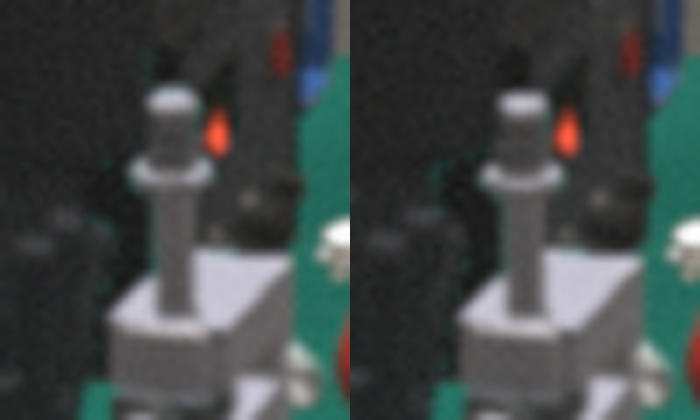

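carry_out:
  deltas:
    - [-0.005,0,0.045,0,0,0,0.0]

```text
time: 12.15
position: [0.4528, 0.1686, 0.0406]
ee_rot: [2.745, 1.551, -2.125]
wrist_force: [-2.2, -7.1, 4.4]
finger_gap: -0.0001
```

```bash
python3 -c "
from h import *
chk(19)
a=[cv2.resize(cv2.imread(f'pics/side{k}.png')[145:205,265:315],None,fx=7,fy=7,interpolation=cv2.INTER_CUBIC) for k in(18,19)]
cv2.imwrite('pics/cmp19.png',np.hstack(a))"
```

```text
t 12.15 along -172.9 z 0.0406 F [-2.2 -7.1  4.4] pindiff 20.0
```

View pics/cmp19.png

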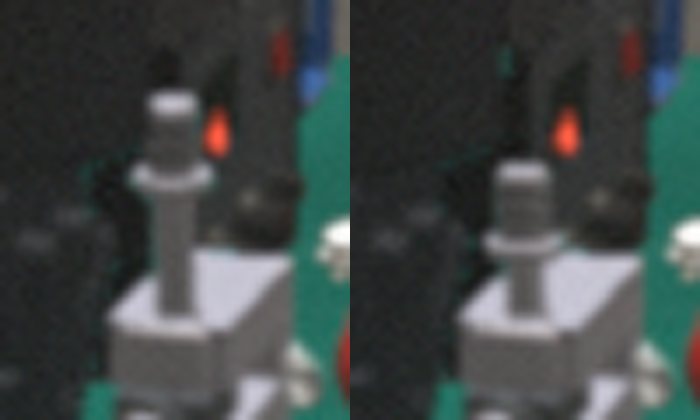

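The pin has dropped, so I've stopped pushing. I'll hold still and look.

carry_out:
  deltas:
    - [0,0,0,0,0,0,0.0]

```text
time: 12.3
position: [0.4528, 0.1679, 0.0405]
ee_rot: [2.746, 1.549, -2.126]
wrist_force: [-1.1, -4.8, 3.6]
finger_gap: 0.0002
```

```bash
python3 -c "
from h import *
chk(20)
a=[cv2.resize(cv2.imread(f'pics/side{k}.png')[145:205,265:315],None,fx=7,fy=7,interpolation=cv2.INTER_CUBIC) for k in(19,20)]
cv2.imwrite('pics/cmp20.png',np.hstack(a))"
```

```text
t 12.3 along -173.6 z 0.0405 F [-1.1 -4.8  3.6] pindiff 19.8
```

View pics/cmp20.png

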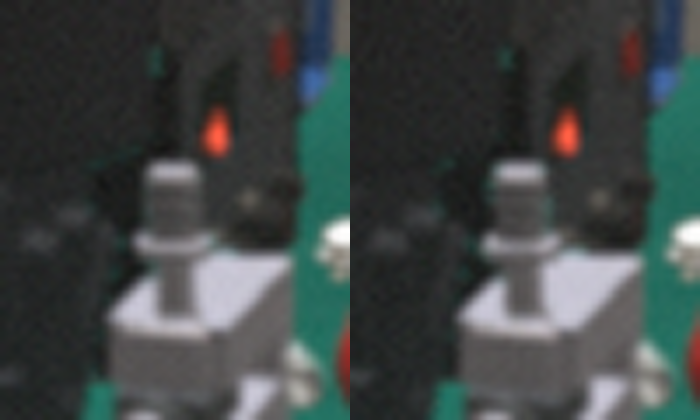

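carry_out:
  deltas:
    - [0,0,-0.03,0,0,0,0.0]
    - [0,0,-0.05,0,0,0,0.0]
    - [0,0,-0.05,0,0,0,0.0]
    - [0,0,-0.1,0,0,0,0.0]
    - [0,0,-0.2,0,0,0,0.0]

```text
time: 12.85
position: [0.4496, 0.1479, 0.0412]
ee_rot: [2.749, 1.552, -2.12]
wrist_force: [0.7, 0.1, -0.2]
finger_gap: -0.0002
```

```bash
python3 -c "
from h import *
look(21);go((.4785,.3397,.19),np.radians(81.7))"
```

```text
t 12.85 pos [0.4496 0.1479 0.0412] along -193.9 F [ 0.7  0.1 -0.2] Fu 0.2
t 12.95 pos [0.4494 0.1461 0.0411] jawyaw 80.9 F [-1.02  0.65  0.03] gap 0.0007
d units [-3.048  0.063  3.86 ] len 4.92 rot [-0.17 -0.21 -0.09]
```

View pics/c21.png

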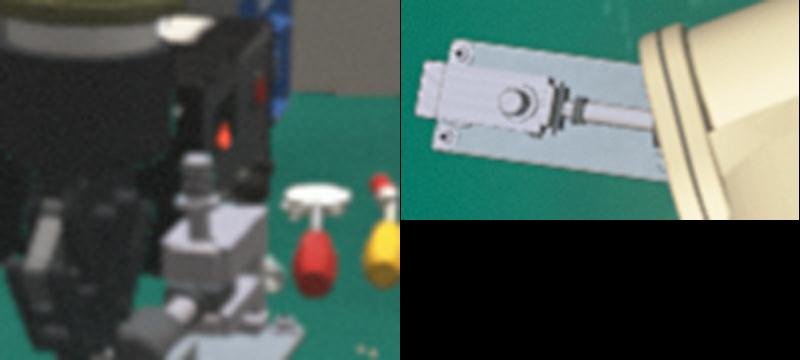

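carry_out:
  deltas:
    - [-0.3,0,-0.2,0,0,0,0.0]
    - [-0.9,0,0,-0.1,-0.2,-0.1,0.0]
    - [-0.9,0,0,0,0,0,0.0]
    - [-0.9,0,0.2,0,0,0,0.0]
    - [-0.1,0,0.8,0,0,0,0.0]

```text
time: 13.45
position: [0.4552, 0.1811, 0.2009]
ee_rot: [2.554, 1.568, -2.318]
wrist_force: [-0.1, -0.3, -0.8]
finger_gap: -0.0
```

```bash
python3 -c "
from h import *
go((.4785,.3397,.17),np.radians(81.7))"
```

```text
t 13.45 pos [0.4552 0.1811 0.2009] jawyaw 80.8 F [-0.11 -0.27 -0.75] gap -0.0
d units [0.612 0.043 3.207] len 3.27 rot [-0.17 -0.02 -0.02]
```

carry_out:
  deltas:
    - [0.1,0,0.8,0,0,0,0.0]
    - [0.2,0,0.8,0,0,0,0.0]
    - [0.2,0,0.8,0,0,0,0.0]
    - [0.1,0.04,0.45,0,0,0,0.0]
    - [0,0,0,0,0,0,0.0]

```text
time: 13.95
position: [0.4769, 0.3331, 0.1735]
ee_rot: [-0.367, 1.564, 1.047]
wrist_force: [0.0, -0.8, 0.3]
finger_gap: -0.0001
```

```bash
python3 -c "
from h import *
go((.4785,.3397,.14),np.radians(81.7))"
```

```text
t 13.95 pos [0.4769 0.3331 0.1735] jawyaw 81.0 F [ 0.04 -0.78  0.28] gap -0.0001
d units [ 0.672 -0.009  0.132] len 0.68 rot [-0.14  0.07  0.03]
```

carry_out:
  deltas:
    - [0.2,0,0.12,0,0.07,0,0.0]
    - [0.3,0,0,0,0,0,0.0]
    - [0,0,0,0,0,0,0.0]

```text
time: 14.25
position: [0.4782, 0.3375, 0.1462]
ee_rot: [-2.151, 1.568, -0.738]
wrist_force: [-0.6, 0.4, -0.2]
finger_gap: -0.0002
```

```bash
python3 -c "
from h import *
look(22);go((.4785,.3397,.122),np.radians(81.7))
crop('pics/side22.png','pics/s22.png',255,130,70,75,8)"
```

```text
t 14.25 pos [0.4782 0.3375 0.1462] along -2.0 F [-0.6  0.4 -0.2] Fu 0.3
t 14.35 pos [0.4789 0.3381 0.1483] jawyaw 80.9 F [-0.69  0.12  0.8 ] gap -0.0003
d units [0.525 0.016 0.029] len 0.53 rot [-0.16  0.01  0.04]
```

View pics/s22.png

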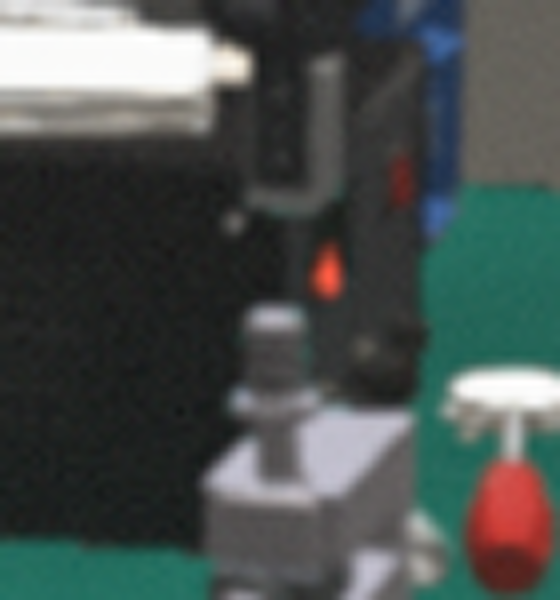

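carry_out:
  deltas:
    - [0.2,0.05,0.03,0,0,0,0.0]
    - [0.15,0,0,0,0,0,0.0]
    - [0,0,0,0,0,0,0.0]

```text
time: 14.65
position: [0.4774, 0.3392, 0.1305]
ee_rot: [-1.173, 1.565, 0.237]
wrist_force: [0.1, -0.5, 0.7]
finger_gap: -0.0
```

```bash
python3 -c "
from h import *
look(23);go((.4765,.3397,.122),np.radians(81.7))
"
```

```text
t 14.65 pos [0.4774 0.3392 0.1305] along -0.5 F [ 0.1 -0.5  0.7] Fu -0.5
t 14.75 pos [0.4777 0.3395 0.1314] jawyaw 80.8 F [ 0.33 -0.6   0.25] gap -0.0002
d units [ 0.188  0.025 -0.001] len 0.19 rot [-0.18  0.03  0.06]
```

View pics/c23.png

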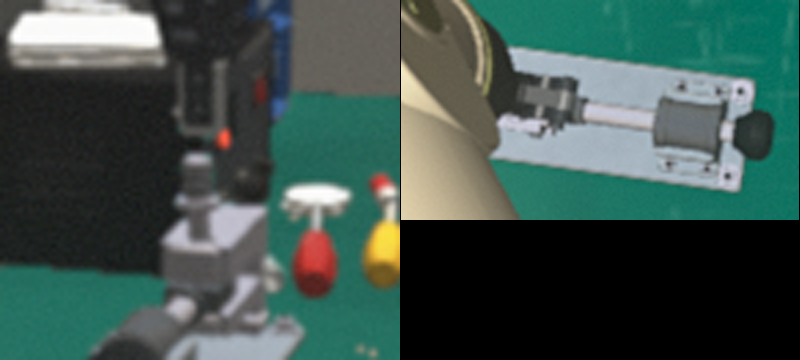

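carry_out:
  deltas:
    - [0.08,0.02,0,0,0,0,0.0]
    - [0.05,0,0,0,0,0,0.0]
    - [0.05,0,0,0,0,0,0.0]

```text
time: 15.05
position: [0.4772, 0.3401, 0.1228]
ee_rot: [-1.003, 1.563, 0.407]
wrist_force: [-0.0, -0.2, 0.2]
finger_gap: 0.0004
```

carry_out:
  deltas:
    - [0.05,0,0,0,0,0,0.0]
    - [0.05,0,0,0,0,0,0.0]

```text
time: 15.25
position: [0.4777, 0.3404, 0.118]
ee_rot: [-0.964, 1.562, 0.446]
wrist_force: [0.1, -1.0, 13.2]
finger_gap: 0.0004
```

carry_out:
  deltas:
    - [0.05,0,0,0,0,0,0.0]

```text
time: 15.35
position: [0.4789, 0.3412, 0.1171]
ee_rot: [-0.898, 1.558, 0.513]
wrist_force: [-0.8, -1.7, 15.8]
finger_gap: 0.0001
```

carry_out:
  deltas:
    - [0.06,0,0,0,0,0,0.0]

```text
time: 15.45
position: [0.4803, 0.3421, 0.1161]
ee_rot: [-0.85, 1.554, 0.561]
wrist_force: [-1.9, -0.8, 15.9]
finger_gap: 0.0
```

carry_out:
  deltas:
    - [0.06,0,0,0,0,0,0.0]

```text
time: 15.55
position: [0.4816, 0.3429, 0.1152]
ee_rot: [-0.818, 1.551, 0.592]
wrist_force: [-0.7, -2.1, 13.8]
finger_gap: -0.0003
```

```bash
python3 -c "
from h import *
look(24);go((.4775,.3400,.115),np.radians(81.7))
crop('pics/side24.png','pics/s24.png',255,130,70,75,8)
"
```

```text
t 15.55 pos [0.4816 0.3429 0.1152] along 3.9 F [-0.7 -2.1 13.8] Fu -2.1
t 15.65 pos [0.4814 0.3427 0.1148] jawyaw 80.8 F [-2.03 -0.7  10.6 ] gap -0.0006
d units [-0.006  0.068 -0.067] len 0.09 rot [-0.18  0.15  0.16]
```

View pics/s24.png

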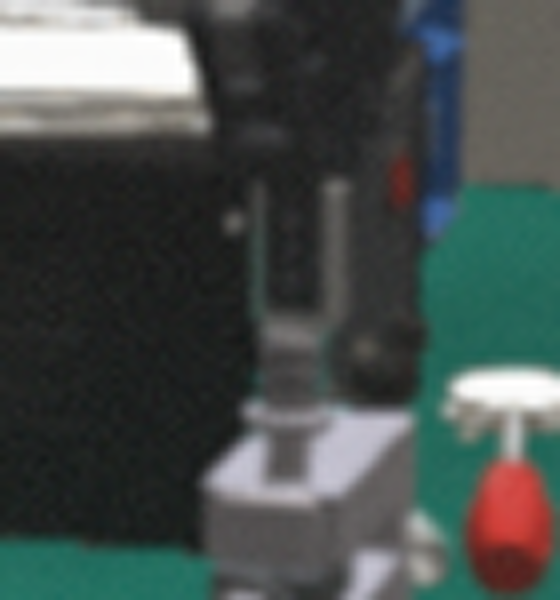

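carry_out:
  deltas:
    - [0.06,0.05,-0.05,0,0.15,0.15,0.0]

```text
time: 15.75
position: [0.4797, 0.3414, 0.1137]
ee_rot: [-0.873, 1.566, 0.537]
wrist_force: [-0.3, -1.2, 12.7]
finger_gap: 0.0003
```

carry_out:
  deltas:
    - [0.07,0.02,0,0,0.1,0.05,0.0]

```text
time: 15.85
position: [0.4801, 0.342, 0.1122]
ee_rot: [-2.806, 1.567, -1.397]
wrist_force: [-0.8, -1.5, 13.5]
finger_gap: 0.0001
```

carry_out:
  deltas:
    - [0.07,0.02,0,0,0.1,0.05,0.0]

```text
time: 15.95
position: [0.4805, 0.3428, 0.1108]
ee_rot: [3.073, 1.561, -1.801]
wrist_force: [-0.7, -1.5, 13.5]
finger_gap: -0.0001
```

```bash
python3 -c "
from h import *
look(25);go((.4775,.3400,.115),np.radians(81.7))
crop('pics/side25.png','pics/s25.png',255,130,70,75,8)
"
```

```text
t 15.95 pos [0.4805 0.3428 0.1108] along 3.6 F [-0.7 -1.5 13.5] Fu -1.6
t 16.05 pos [0.4802 0.3428 0.1102] jawyaw 80.7 F [-1.17 -1.93  9.91] gap 0.0003
d units [-0.094  0.045 -0.065] len 0.12 rot [-0.19 -0.12 -0.02]
```

View pics/s25.png

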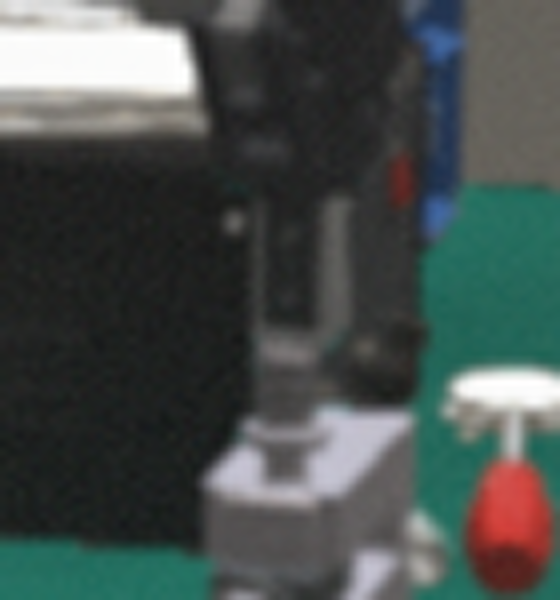

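carry_out:
  deltas:
    - [0.06,0.04,-0.06,0,-0.1,0,0.0]
    - [0.06,0.02,-0.02,0,0,0,0.0]

```text
time: 16.25
position: [0.4791, 0.3405, 0.1074]
ee_rot: [-0.81, 1.566, 0.598]
wrist_force: [-0.9, -1.5, 11.8]
finger_gap: -0.0001
```

carry_out:
  deltas:
    - [0.06,0.02,-0.02,0,0,0,0.0]
    - [0.06,0.02,-0.02,0,0,0,0.0]

```text
time: 16.45
position: [0.4795, 0.3401, 0.105]
ee_rot: [-0.767, 1.559, 0.641]
wrist_force: [-0.7, -1.4, 12.1]
finger_gap: -0.0002
```

carry_out:
  deltas:
    - [0.06,0.02,-0.02,0,0,0,0.0]
    - [0.06,0.02,-0.02,0,0,0,0.0]

```text
time: 16.65
position: [0.4799, 0.3399, 0.1026]
ee_rot: [-0.748, 1.551, 0.66]
wrist_force: [-0.9, -0.8, 13.3]
finger_gap: -0.0
```

carry_out:
  deltas:
    - [0.06,0.02,-0.01,0,0.1,0.1,0.0]

```text
time: 16.75
position: [0.4801, 0.34, 0.1019]
ee_rot: [-0.691, 1.56, 0.716]
wrist_force: [-5.9, -5.6, 26.0]
finger_gap: -0.0
```

carry_out:
  deltas:
    - [0.07,0.02,-0.01,0,0.1,0.1,0.0]

```text
time: 16.85
position: [0.4803, 0.3402, 0.1018]
ee_rot: [0.171, 1.569, 1.577]
wrist_force: [-11.1, -9.3, 36.6]
finger_gap: -0.0003
```

carry_out:
  deltas:
    - [0.08,0.02,-0.01,0,0.1,0.1,0.0]

```text
time: 16.95
position: [0.4803, 0.3402, 0.1018]
ee_rot: [2.116, 1.562, -2.762]
wrist_force: [-11.6, -9.1, 37.9]
finger_gap: -0.0
```

```bash
python3 -c "
from h import *
look(26);go((.4775,.3400,.102),np.radians(81.7))
crop('pics/side26.png','pics/s26.png',255,130,70,75,8)
"
```

```text
t 16.95 pos [0.4803 0.3402 0.1018] along 0.9 F [-11.6  -9.1  37.9] Fu -10.7
t 17.05 pos [0.4804 0.3402 0.1018] jawyaw 80.5 F [-10.85  -8.86  35.42] gap -0.0002
d units [-0.004  0.056 -0.013] len 0.06 rot [-0.23 -0.05 -0.09]
```

View pics/s26.png

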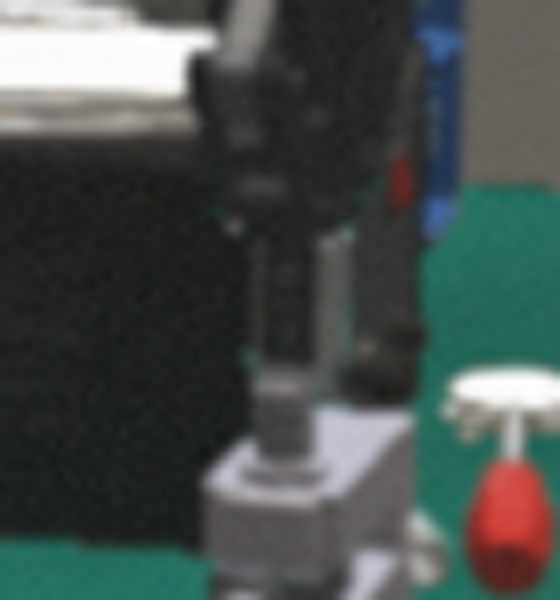

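The collar has landed: the TCP is at 0.1018, where 0.102 was predicted, and it met a hard stop. I'll retreat now.

carry_out:
  deltas:
    - [-0.2,0,0,0,0,0,0.0]
    - [-0.6,0,0,0,0,0,0.0]
    - [-0.8,0,0,0,0,0,0.0]
    - [-0.8,-0.3,-0.5,0,0,0,0.0]
    - [0,-0.6,-0.7,0,0,0,0.0]

```text
time: 17.55
position: [0.5133, 0.2791, 0.2269]
ee_rot: [1.885, 1.561, -2.982]
wrist_force: [1.8, -0.3, 0.2]
finger_gap: -0.0003
```

carry_out:
  deltas:
    - [0,-0.4,-0.8,0,0,0,0.0]
    - [0,-0.4,-0.8,0,0,0,0.0]
    - [0,-0.2,-0.8,0,0,0,0.0]
    - [0,0,-0.8,0,0,0,0.0]
    - [0,0,0,0,0,0,0.0]

```text
time: 18.05
position: [0.5421, 0.1009, 0.2292]
ee_rot: [2.162, 1.567, -2.711]
wrist_force: [-0.2, 0.5, 1.4]
finger_gap: 0.0003
```

```bash
python3 -c "
from h import *
look(27);go((.4775,.3400,.102))
crop('pics/side27.png','pics/s27.png',230,150,110,80,7)
crop('pics/top27.png','pics/t27.png',155,265,155,80,5)
"
```

```text
t 18.05 pos [0.5421 0.1009 0.2292] along -227.1 F [-0.2  0.5  1.4] Fu 0.4
t 18.15 pos [0.542  0.1067 0.229 ] jawyaw 81.1 F [-0.25  0.53 -0.41] gap -0.0001
d units [2.546 1.984 4.412] len 5.47 rot [-0.   -0.   -0.04]
```

View pics/s27.png

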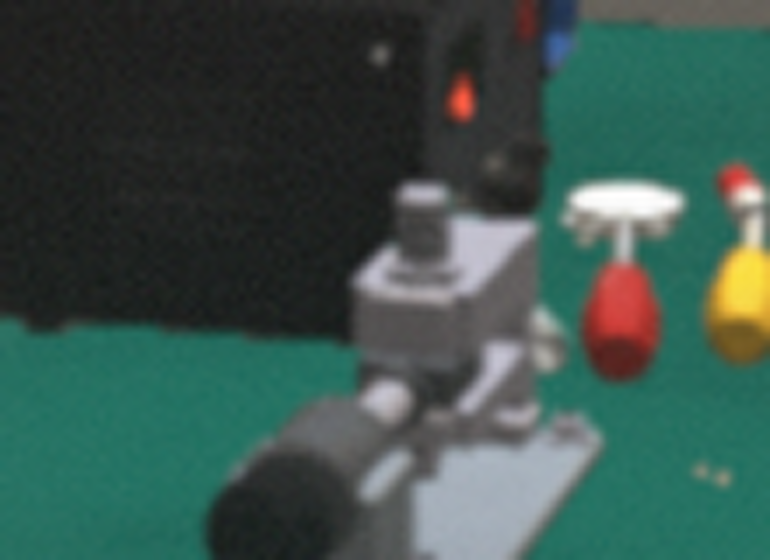

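View pics/t27.png

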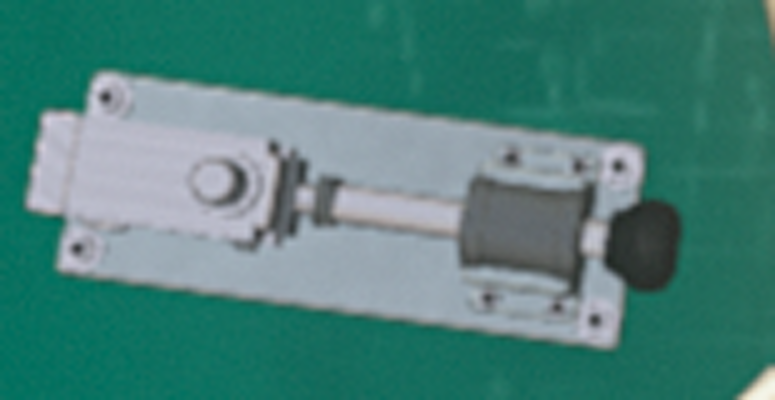

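View pics/top27.png

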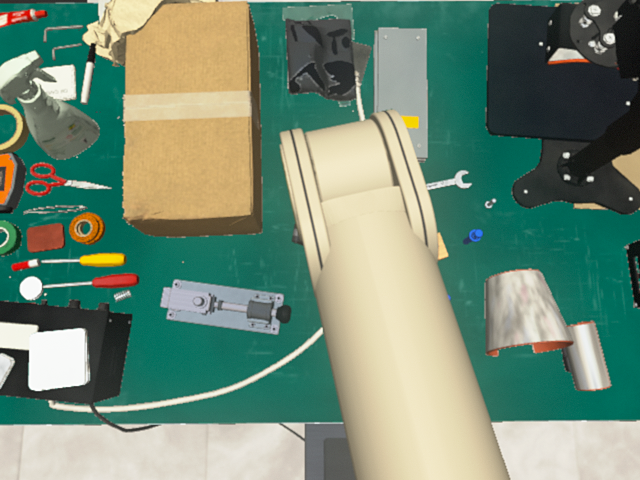

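In the side crop the collar sits flat on the fork at (425,272). In the top crop the knob at (645,245) stays drawn in against its spring, and the arm is clear. I'll hand in.

```bash
python3 -c "
from plant import manip
print(manip.get_state()['joint_velocities'].max()); print(manip.hand_in())"
```

```text
0.017332324292647115
the job is handed in; nothing more can be done
None
```

The push rod is coupled to the fork with the long clevis pin. I handed the job in at about 18 s of the 72 s allowed, with the arm clear of everything.

- **Standing the pin:** I took the taller grey pin from the block and stood it in the upper ear. The wrist force stayed around 2 N or less on the way down.
- **Pushing the rod:** I pushed the knob in small steps at about 7 N. After roughly 21 mm of travel the pin dropped about 20 mm into the eye, and I stopped there and backed off.
- **Pressing home:** The pin passed the spring ball at about 12–16 N. The collar landed with the tool at 0.1018 m, against 0.102 m predicted. Confirming the hard stop took the wrist force to about 38 N, which went into the pin and fork.

**Last checks:** Both camera views show the collar flat on the fork. The knob stays close to the barrel after release, so the spring is pulling on the pin. I never touched the short pin, hex key, tape or look-alikes, but the arm hid some of them in the last top picture, so I did not confirm them there.

**Disagreement:** The two cameras differed by about 3–7 mm on raw positions. I worked from relative offsets and the robot's own position readings instead.

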